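# Pack the toy trees in the round tin and close it

## Robot

A 7-joint arm with a two-finger parallel gripper is mounted at the origin on the work surface. World frame = base frame: x ahead of the robot, y to its left, z up, the work surface at z = 0. Lengths are in mm, angles in rad, forces in N, time in s.
With the tool pointing down it reaches from about 400 to 875 mm from the base axis. Payload 4.4 kg.
Tool frame: the origin (TCP) lies midway between the tips of the shut fingers; the grasp point (between the pads) lies 19 mm behind it; x points along the fingers, z is the direction in which the jaws open and shut, and the axes are right-handed (so a half turn about x gives the same grasp; the last joint's range is limited). The gripper opens to 85 mm and grips with 20 to 120 N. Pads are 22 mm wide; open, the fingers measure 114 mm over their backs; the gripper's body (76 mm by 85 mm) begins 54 mm behind the grasp point. The pads swing forward as they close: fully open they stand 13 mm farther back than shut.
Start: joints at [-1.294, 0.628, 0.038, 1.517, -0.027, 0.996, -0.02], TCP at [218.458, 612.204, 231.313] pointing down, gripper open.
Joint ranges: [-3.06, 3.06], [-0.37, 2.12], [-1.25, 1.32], [0.18, 2.47], [-1.1, 4.24], [0.23, 1.98], [-2.94, 2.94]. Speed limits (rad/s): [2.57, 2.57, 3.14, 3.14, 3.14, 3.14, 3.14].

## Interface

Orientations are given as a 3x3 rotation matrix whose columns are the frame's x, y, z axes.
In Python, from workcell import monitor, optics, sign_off gives the robot as it stands.
- The arm moves only by the tool carry_out, never from a script. Its argument "plan" is a list of rows, each an object with "slide": the shift along the tool's x, y, z in m, a list of three; "rot": the turn, a rotation vector about the tool's x, y, z in degrees, a list of three; "claw": the opening, from -1 (shut) to 1 (fully open). A call has 1 to 20 rows; each row shifts and turns the pose as measured when the row begins, along the tool's axes as they then stand; what a row does not reach is not made up. A row lasts 1/10 s, in which the tool goes at most 50 mm and 8.59 degrees, less where a joint would pass 70% of its speed; a pose out of reach is approached as far as the arm can. A call with a gripper value outside its range is refused whole. The fingers move at their own pace and stop on an object; "force" is the grip in N (left out, the last holds). Time passes only in rows, so rows that do not move let the fingers close. It gives the time, the measured TCP pose, the force and the opening at its end, in the units of the state.
- monitor.read_state(): the state, without advancing time (a new reading comes with each control period).
- optics.get_image(name): name is "side" or "top" or "wrist"; returns a dict with "pixels" (384x512x3 uint8, red, green, blue), "fx", "fy", "cx", "cy" (pixels), "extrinsics" (4x4, takes a point from camera to world coordinates); the wrist camera has in their place "hand_eye" (4x4, takes a point from camera to tool coordinates, whose origin is the TCP and whose axes are the tool frame's). Camera axes: x right, y up, looking along -z (the intrinsics and any distortion apply to the point x, -y, -z); pixel columns grow to the right and rows downward; lengths in mm; the calibration is good to about 2 mm. A picture is of the moment at which its call begins: read the wrist's pose just before it. There is no depth.
- sign_off(): hands the job in, once; it reports no verdict.
Trained networks look in the newest picture that a camera, given by its name, has taken for a name from the list of things; names that differ only in an ending like _2 or _b are one class to them, and where a whole thing is asked for, a point or a joint stands for the part that bears it (a point fixed in the world has none). Each returns a list of dicts, best first, with "conf" (0 to 1); they miss things now and then, are a little off and sometimes report something else, mostly with a low value. They report only what shows in the picture. A call takes as long as a camera call. They do not tell look-alikes from the thing itself.
- optics.spot_in(camera, thing): "position" ([x, y, z] in mm, in world coordinates, good to about 4 mm: the middle of the surface that is visible of it).
The state is a dict: "clock": time; "joint_positions": joint angles; "qvel": joint speeds; "joint_torque": joint torques, N m; "eef_pos": TCP position; "orientation": TCP orientation; "wrist_force": force on the tool from outside, world axes, zero at the start; "ft_torque": the same for the moment, N m; "width": opening from 0.0 (shut) to 1.0 (fully open).
Only numpy, scipy, OpenCV 4.12 (cv2) and the standard library are available. Lean on these libraries where they do the work, as an engineer would, in place of code of your own. Each camera call takes 0.05 s, during which the arm holds its last target.

## Task

Finish packing the toy trees: stand the two that are still out in the round tin with the other five, so that all seven stand upright on its bottom in one layer, one in the middle and six around it. Then take the lid off the rack and close the tin, the lid lying flat on the rim with its edge under the steel keeper lip. Leave the tender, the shunter and the bridge pier where they stand.

Things in the scene. Friction and masses are not known exactly. Their poses are not given: they have to be found in the camera images.
- tin: Blue round steel tin, open on top, fixed. Origin: centre of its underside on the work surface, z up. Inner radius 98.5 mm; rim top 98 mm up, outer radius 103.5. Grey liner: the trees stand 5 mm above the origin. Seven bases fit in one layer (one amid six) with 6 mm to spare along a radius; trees inside stand loosely and slide when a bevelled foot pushes between them.
- keeper (a point): Middle of the inner lower edge of the tin's steel keeper lip, which stands over the rim on the tin's -x side (robot's right): 95.5 mm from the tin's axis, 108 mm above its origin, so 10 mm above the rim. The lip is about 100 mm wide along the rim, its top 110.5 mm above the origin, its upright strap 109 mm from the axis. The free places are never under it.
- lid: Blue round lid, 210 mm across, about 180 g, loose. Origin: centre of the underside of its 4 mm plate; z: knob side. Below the plate a steel plug disc, 190 mm across, 5 mm deep, goes inside the tin. At the start it lies on the rack's sloping rest, z leaning 40 degrees from vertical to the rack's -x side (robot's right), low edge (lid -x) against two pegs. Closed: origin 98 mm above the tin's.
- lid_knob (a point): Grip point on the axis of the lid's round beech knob, 26 mm from the lid's origin along lid z. The knob is 34 mm across and stands from 4 to 40 mm along lid z. The lid gets under the keeper lip only tilted: its low edge in under the lip first, at some 10 to 25 degrees, then the far side turned down. Lift it off the rest along lid z.
- rack: Oak track rack, fixed. Origin on the work surface below the lid's middle at the start (the lid's origin is then 85 mm above it). On its -x side (robot's right) two sloping bars and two pegs carry the lid; behind, 75 to 185 mm along +x, a slotted comb 225 mm wide holds curved track pieces upright, up to 140 mm high.
- tree_a: Wooden toy tree, 88 mm tall, 75 g; origin: centre of its underside, z up. Round beech base 62 mm across, 14 mm thick, foot bevelled over the lowest 8 mm to 52 mm across. Trunk 16 mm thick. Crown 38 mm across, straight-sided from 43 to 74 mm up (grip there), tapering above to 88 and below to 32. Starts in the tin's outer ring; green crown.
- tree_b: Wooden toy tree, 88 mm tall, 75 g; origin: centre of its underside, z up. Round beech base 62 mm across, 14 mm thick, foot bevelled over the lowest 8 mm to 52 mm across. Trunk 16 mm thick. Crown 38 mm across, straight-sided from 43 to 74 mm up (grip there), tapering above to 88 and below to 32. Starts in the tin's outer ring; green crown.
- tree_c: Wooden toy tree, 88 mm tall, 75 g; origin: centre of its underside, z up. Round beech base 62 mm across, 14 mm thick, foot bevelled over the lowest 8 mm to 52 mm across. Trunk 16 mm thick. Crown 38 mm across, straight-sided from 43 to 74 mm up (grip there), tapering above to 88 and below to 32. Starts in the tin's outer ring; green crown.
- tree_d: Wooden toy tree, 88 mm tall, 75 g; origin: centre of its underside, z up. Round beech base 62 mm across, 14 mm thick, foot bevelled over the lowest 8 mm to 52 mm across. Trunk 16 mm thick. Crown 38 mm across, straight-sided from 43 to 74 mm up (grip there), tapering above to 88 and below to 32. Starts in the tin's outer ring; green crown.
- tree_e: Wooden toy tree, 88 mm tall, 75 g; origin: centre of its underside, z up. Round beech base 62 mm across, 14 mm thick, foot bevelled over the lowest 8 mm to 52 mm across. Trunk 16 mm thick. Crown 38 mm across, straight-sided from 43 to 74 mm up (grip there), tapering above to 88 and below to 32. Starts in the tin's outer ring; green crown.
- tree_f: Wooden toy tree, 88 mm tall, 75 g; origin: centre of its underside, z up. Round beech base 62 mm across, 14 mm thick, foot bevelled over the lowest 8 mm to 52 mm across. Trunk 16 mm thick. Crown 38 mm across, straight-sided from 43 to 74 mm up (grip there), tapering above to 88 and below to 32. Starts outside, upright on the work surface; ochre-yellow crown.
- tree_g: Wooden toy tree, 88 mm tall, 75 g; origin: centre of its underside, z up. Round beech base 62 mm across, 14 mm thick, foot bevelled over the lowest 8 mm to 52 mm across. Trunk 16 mm thick. Crown 38 mm across, straight-sided from 43 to 74 mm up (grip there), tapering above to 88 and below to 32. Starts outside, upright on the work surface; rust-red crown.
- pier: Orange bridge pier, 50 x 100 mm, 121 mm tall, loose bystander; origin: centre of its underside.
- tender: Green toy tender on black wheels, 104 mm long (its x), 44 mm wide, 54 mm tall, loose bystander; origin: on the work surface under its middle.
- shunter: Black toy shunter with rubber wheels, 128 mm long (its x), 52 mm wide, 82 mm tall, loose bystander; origin: on the work surface under its middle.
There are look-alikes about, which are no part of the job. Leave any turquoise look-alike of the lid alone.

How it is judged:
By the outcome, as a careful person would: the job done as asked, in the order asked, and still so for the second after the job is handed in, with the robot touching nothing.
It also fails if it takes over 72 s, if anything falls off the work surface, if the arm or the gripper's body presses on something with over 40 N, if the wrist force passes 120 N, or if a joint passes its speed limit or range.

## Working session

There is one attempt and no reset: what is moved stays moved. The work goes in short steps, Python scripts to look and compute and a tool call to move; the robot and the scene stay as the last step left them, time stands still between calls to the robot, and variables do not carry over. Pictures are saved under pics/ and viewed, and the job is handed in when it is done.

Besides the shell and the picture viewer there is one more tool, called after "Call:" in YAML: its name, and indented under it one key for each argument. carry_out: Moves the arm, as the interface text tells. Its arguments: {"type":"object","properties":{"plan":{"type":"array"},"force":{"type":"number"}},"required":["plan"]}

```bash
ls; mkdir -p pics; cat > h.py <<'E'
import numpy as np, cv2
from workcell import monitor, optics, sign_off
def shot(n,f):
    s=monitor.read_state(); im=optics.get_image(n)
    cv2.imwrite('pics/'+f,im['pixels'][:,:,::-1]); 
    E=np.array(im['extrinsics']) if 'extrinsics' in im else None
    if E is None:
        T=np.eye(4);T[:3,:3]=np.array(s['orientation']);T[:3,3]=s['eef_pos'];E=T@np.array(im['hand_eye'])
    return im,E
def ray(im,E,u,v,z):
    d=np.array([(u-im['cx'])/im['fx'],-(v-im['cy'])/im['fy'],-1.]);d=E[:3,:3]@d;o=E[:3,3]
    return o+d*(z-o[2])/d[2]
def proj(im,E,p):
    q=np.linalg.inv(E)@np.append(p,1.); return np.array([im['cx']+im['fx']*q[0]/-q[2], im['cy']+im['fy']*q[1]/q[2]])
E
python3 - <<'E'
from h import *
np.set_printoptions(precision=1,suppress=True)
for n in ['top','side','wrist']:
    im,E=shot(n,n+'0.png'); print(n,{k:im[k] for k in im if k!='pixels'})
    for t in ['tin','lid','lid_knob','tree_a','rack','pier','tender','shunter','keeper']:
        try: print(t,[(np.round(d['position']),round(d['conf'],2)) for d in optics.spot_in(n,t)])
        except Exception as e: print(t,e)
s=monitor.read_state();print(s)
E
```

```text
pics
top {'fx': 442.1864361368209, 'fy': 442.1864361368209, 'cx': 250.60355428136646, 'cy': 189.2393898290751, 'extrinsics': array([[  -0. ,    1. ,   -0. ,  446. ],
       [  -1. ,   -0. ,    0. ,   94. ],
       [   0. ,    0. ,    1. , 1493.4],
       [   0. ,    0. ,    0. ,    1. ]])}
tin [(array([ 546., -298.,   64.]), 0.71)]
lid [(array([686., 509.,  10.]), 0.89), (array([527., 176.,  99.]), 0.88), (array([779., 272.,  13.]), 0.85), (array([388., 514.,  13.]), 0.6), (array([664.,   4.,  11.]), 0.21)]
lid_knob [(array([528., 176.,  96.]), 0.92), (array([686., 514.,  10.]), 0.92), (array([392., 510.,  12.]), 0.9), (array([242., 282.,  12.]), 0.75), (array([772., 271.,  10.]), 0.69), (array([455., -28.,  45.]), 0.22)]
tree_a [(array([538., -20.,  16.]), 0.85), (array([ 609., -246.,   21.]), 0.82), (array([ 539., -168.,   61.]), 0.75), (array([ 557., -287.,   18.]), 0.74), (array([ 499., -269.,   18.]), 0.71), (array([ 486., -200.,   18.]), 0.54), (array([663.,   1.,  11.]), 0.5)]
rack [(array([511., 296.,  53.]), 0.98), (array([ 500., -267.,   20.]), 0.2)]
pier [(array([763.,  58
[... 1631 characters left out ...]
(array([232., 296.,  11.]), 0.84), (array([379., 519.,  15.]), 0.81)]
lid_knob [(array([235., 296.,  10.]), 0.84), (array([382., 517.,  10.]), 0.69)]
tree_a []
rack [(array([437., 306.,  70.]), 0.78)]
pier []
tender []
shunter []
keeper []
{'clock': 1.5, 'joint_positions': array([-1.3,  0.6,  0. ,  1.5, -0. ,  1. , -0. ]), 'qvel': array([-0., -0.,  0.,  0., -0., -0.,  0.]), 'joint_torque': array([ -0. , -56.3,   1.2, -19.4,   0. ,   0. ,  -0. ]), 'eef_pos': array([218.5, 612.2, 231.3]), 'orientation': array([[-0. , -0.9,  0.3],
       [ 0. ,  0.3,  0.9],
       [-1. ,  0. ,  0. ]]), 'wrist_force': array([-0.8, -1.1,  0.6]), 'ft_torque': array([-0. ,  0. ,  0.1]), 'width': 1.0007759485300292}
```

View pictures.

View pics/top0.png

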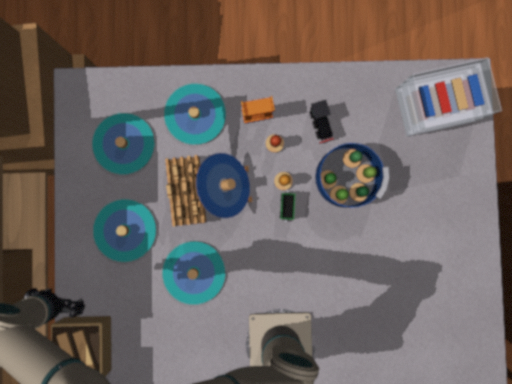

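View pics/side0.png

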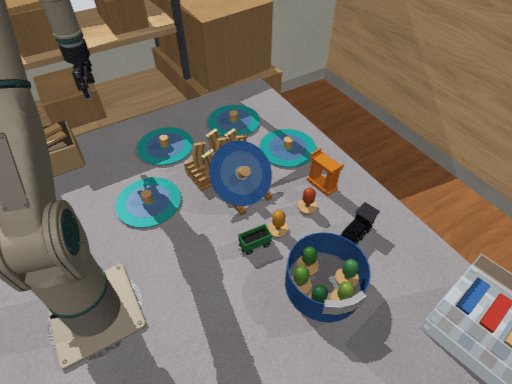

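View pics/wrist0.png

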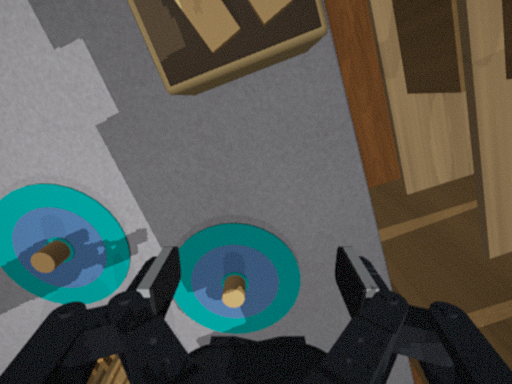

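```bash
python3 - <<'E'
import cv2
a=cv2.imread('pics/top0.png');
cv2.imwrite('pics/top0_tin.png',cv2.resize(a[130:220,300:400],None,fx=6,fy=6,interpolation=cv2.INTER_CUBIC))
cv2.imwrite('pics/top0_mid.png',cv2.resize(a[90:235,160:345],None,fx=4,fy=4,interpolation=cv2.INTER_CUBIC))
a=cv2.imread('pics/side0.png');
cv2.imwrite('pics/side0_tin.png',cv2.resize(a[225:325,275:380],None,fx=5,fy=5,interpolation=cv2.INTER_CUBIC))
E
```

```text
(no output)
```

View pics/top0_tin.png

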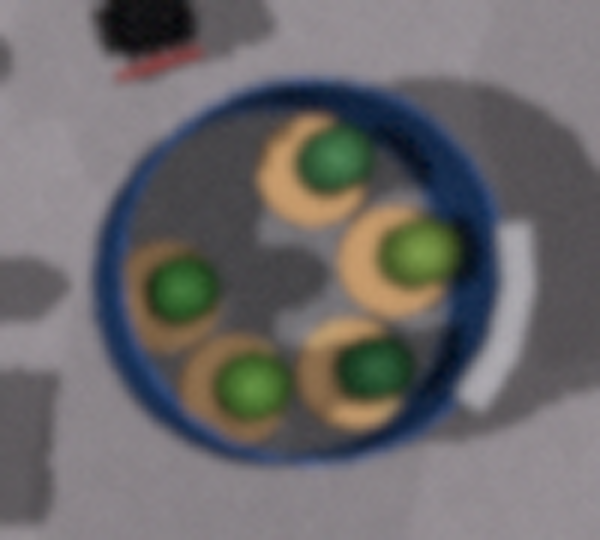

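View pics/top0_mid.png

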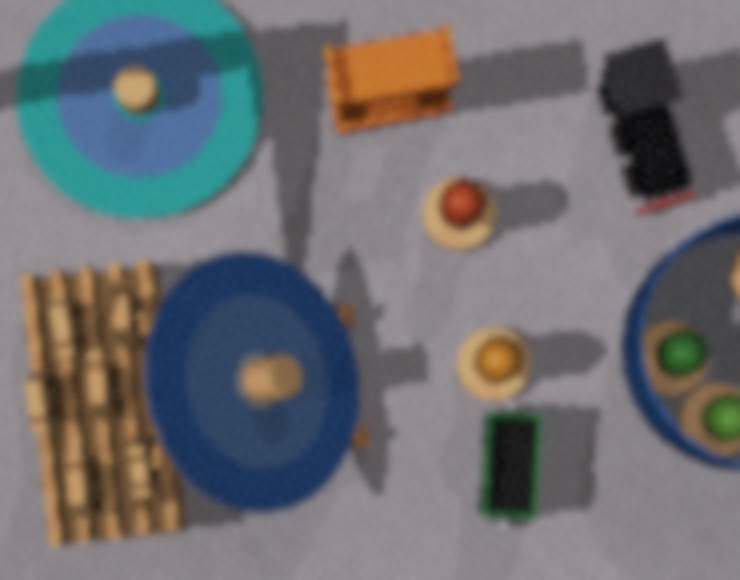

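View pics/side0_tin.png

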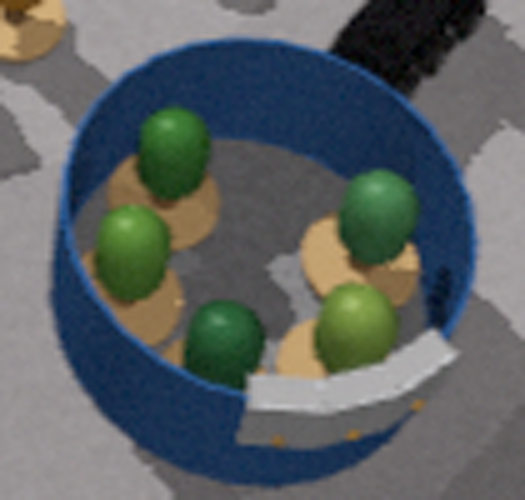

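```bash
cat >> h.py <<'E'
TOP={'fx': 442.1864361368209,'fy': 442.1864361368209,'cx': 250.60355428136646,'cy': 189.2393898290751}
E
python3 - <<'E'
from h import *
np.set_printoptions(precision=1,suppress=True)
im,E=shot('top','top1.png'); np.save('Etop.npy',E)
px=im['pixels'].astype(int)
c=lambda X,Y:(300+(X+.5)/6-.5,130+(Y+.5)/6-.5)
m=lambda X,Y:(160+(X+.5)/4-.5,90+(Y+.5)/4-.5)
t=ray(im,E,*c(297.5,270.5),98);print('tin',t)
# ellipse fit of blue tin
b=((px[:,:,2]>px[:,:,0]+35)&(px[:,:,2]>px[:,:,1]+20)).astype(np.uint8)
cs,_=cv2.findContours(b[130:220,300:400],cv2.RETR_EXTERNAL,cv2.CHAIN_APPROX_NONE)
k=max(cs,key=len); e=cv2.fitEllipse(cv2.convexHull(k)); print(e, ray(im,E,300+e[0][0],130+e[0][1],98))
cs,_=cv2.findContours(b[140:230,190:260],cv2.RETR_EXTERNAL,cv2.CHAIN_APPROX_NONE)
k=max(cs,key=len); e=cv2.fitEllipse(cv2.convexHull(k)); print('lid',e, ray(im,E,190+e[0][0],140+e[0][1],89))
for X,Y in [(313,170),(393,261),(353,374),(236,387),(179,297)]:
    p=ray(im,E,*c(X,Y),19); d=p-t; print(p,np.hypot(d[0],d[1]),np.degrees(np.arctan2(d[1],d[0])))
p=ray(im,E,*c(516,325),110);d=p-t;print('keep',p,np.hypot(d[0],d[1]),np.degrees(np.arctan2(d[1],d[0])))
for a in [(520,222),(474,405)]:
    p=ray(im,E,*c(*a),110);d=p-t;print('keepend',p,np.hypot(d[0],d[1]),np.degrees(np.arctan2(d[1],d[0])))
print('red base',ray(im,E,*m(459,214),14),'top',ray(im,E,*m(464,202),80))
print('ochre base',ray(im,E,*m(494,364),14),'top',ray(im,E,*m(499,359),80))
print('comb corners',[ray(im,E,*m(*a),120)[:2] for a in [(30,275),(50,540),(180,530),(152,265)]])
print('pegs',[ray(im,E,*m(*a),15)[:2] for a in [(347,312),(362,437)]])
print('knob tip',ray(im,E,*m(288,374),85+40*.766), 'knob mid', ray(im,E,*m(268,378),85+22*.766))
E
```

```text
tin [ 548.5 -226.5   98. ]
((49.88815689086914, 45.08708572387695), (63.731849670410156, 67.75203704833984), 69.57467651367188) [ 547.1 -228.7   98. ]
lid ((32.565181732177734, 45.042076110839844), (51.764984130859375, 64.30088806152344), 169.03306579589844) [525.9 175.4  89. ]
[ 610.3 -255.3   19. ] 68.21762030226247 -24.95505102279758
[ 558.3 -298.1   19. ] 72.30874077255307 -82.20231721552847
[ 495.8 -273.5   19. ] 70.63284603153306 -138.2400922768604
[ 490.2 -208.1   19. ] 61.146666518930544 162.51386048020154
[ 541.1 -178.    19. ] 49.01220134373699 98.66090145197364
keep [ 516.3 -337.1  110. ] 115.17716364115594 -106.25111809644972
keepend [ 570.2 -341.3  110. ] 116.8074389410321 -79.28003092143807
keepend [ 475.  -313.5  110. ] 113.89644782433814 -130.19503666859137
red base [667.2   2.4  14. ] top [666.9   2.2  80. ]
ochre base [540.  -23.5  14. ] top [539.8 -22.4  80. ]
comb corners [array([611.6, 344.5]), array([405.3, 332.4]), array([410.5, 231.7]), array([617.1, 249.4])]
pegs [array([586.7,  98.6]), array([481.6,  88.6])]
knob tip [529.7 145.5 115.6] knob mid [527.8 161.8 101.9]
```

```bash
cat > fit.py <<'E'
from h import *
from scipy.optimize import minimize
np.set_printoptions(precision=1,suppress=True)
data={}
for n in ['top','side']:
    im,E=shot(n,n+'2.png'); data[n]=(im,E)
def circ(c,r,R=np.eye(3),n=72):
    a=np.linspace(0,2*np.pi,n,endpoint=False)
    return c+ (R@np.array([r*np.cos(a),r*np.sin(a),0*a])).T
def bluemask(im):
    h=cv2.cvtColor(im['pixels'],cv2.COLOR_RGB2HSV); 
    return ((h[:,:,0]>103)&(h[:,:,0]<122)&(h[:,:,1]>110)).astype(np.uint8)
def comp(mask,uv):
    # fill component
    m=cv2.morphologyEx(mask,cv2.MORPH_OPEN,np.ones((2,2),np.uint8))
    cs,_=cv2.findContours(m,cv2.RETR_EXTERNAL,cv2.CHAIN_APPROX_NONE)
    best=[c for c in cs if len(c)>60 and cv2.pointPolygonTest(cv2.convexHull(c),(float(uv[0]),float(uv[1])),False)>=0]
    best=max(best,key=len)
    return best
def hull_px(im,E,P): 
    return cv2.convexHull(np.array([proj(im,E,p) for p in P],np.float32)).reshape(-1,2)
def polyd(pts,h):
    return np.array([cv2.pointPolygonTest(h.reshape(-1,1,2).astype(np.float32),(float(a),float(b)),True) for a,b in pts])
cont={}
for n,(im,E) in data.items():
    m=bluemask(im); 
    vis=im['pixels'][:,:,::-1].copy()
    for nm,p in [('tin',[548,-232,50]),('lid',[524,173,87])]:
        k=cv2.convexHull(comp(m,proj(im,E,np.array(p)))).reshape(-1,2); 
        kk=comp(m,proj(im,E,np.array(p))).reshape(-1,2)
        # keep contour points near hull
        d=polyd(kk,k); kk=kk[np.abs(d)<1.2]; cont[n,nm]=kk
        for a,b in kk: vis[b,a]=(0,0,255)
    cv2.imwrite('pics/fit_%s.png'%n,vis)
def tincost(q,ns):
    c=0
    for n in ns:
        im,E=data[n]; P=np.vstack([circ([q[0],q[1],98],103.5),circ([q[0],q[1],0],103.5)])
        d=polyd(cont[n,'tin'],hull_px(im,E,P))-0.5; c+=np.mean(np.minimum(np.abs(d),3))
    return c
def lidR(yaw,tilt=np.radians(40)):
    # x axis lid points up the slope; z leans to -x side dir
    dx=np.array([np.cos(yaw),np.sin(yaw),0]); z=-np.sin(tilt)*dx+np.cos(tilt)*np.array([0,0,1]); x=np.cos(tilt)*dx+np.sin(tilt)*np.array([0,0,1])
    return np.column_stack([x,np.cross(z,x),z])
def lidcost(q,ns):
    c=0
    R=lidR(q[2]);o=np.array([q[0],q[1],85.])
    P=np.vstack([circ(o,105,R),circ(o+4*R[:,2],105,R)])
    for n in ns:
        im,E=data[n]; 
        d=polyd(cont[n,'lid'],hull_px(im,E,P))-0.5; c+=np.mean(np.minimum(np.abs(d),3))
    return c
for ns in [['top'],['side'],['top','side']]:
    r=minimize(tincost,[548,-232],args=(ns,),method='Nelder-Mead'); print('tin',ns,r.x,r.fun)
    r=minimize(lidcost,[520,180,np.radians(97)],args=(ns,),method='Nelder-Mead',options=dict(initial_simplex=[[520,180,1.6],[530,180,1.6],[520,190,1.6],[520,180,1.8]])); print('lid',ns,r.x[:2],np.degrees(r.x[2]),r.fun)
    R=lidR(r.x[2]); print('knob',np.array([r.x[0],r.x[1],85])+26*R[:,2])
E
python3 fit.py; python3 - <<'E'
import cv2,numpy as np
a=cv2.imread('pics/fit_top.png')[90:240,160:410];b=cv2.imread('pics/fit_side.png')[120:330,180:390]
a=cv2.resize(a,None,fx=3,fy=3,interpolation=0);b=cv2.resize(b,None,fx=2.2,fy=2.2,interpolation=0)
cv2.imwrite('pics/fa.png',a);cv2.imwrite('pics/fb.png',b)
E
```

```text
Traceback (most recent call last):
  File "fit.py", line 29, in <module>
    k=cv2.convexHull(comp(m,proj(im,E,np.array(p)))).reshape(-1,2);
                     ~~~~^^^^^^^^^^^^^^^^^^^^^^^^^^
  File "fit.py", line 18, in comp
    best=max(best,key=len)
ValueError: max() iterable argument is empty
[ WARN:0@0.013] global loadsave.cpp:275 findDecoder imread_('pics/fit_top.png'): can't open/read file: check file path/integrity
Traceback (most recent call last):
TypeError: 'NoneType' object is not subscriptable
```

```bash
python3 - <<'E'
import cv2,numpy as np
a=cv2.imread('pics/top2.png');h=cv2.cvtColor(a,cv2.COLOR_BGR2HSV)
for u,v in [(379,165),(317,175),(345,205),(200,180),(215,200),(365,150),(330,160),(380,225)]: print(u,v,h[v,u])
b=cv2.imread('pics/side2.png');h=cv2.cvtColor(b,cv2.COLOR_BGR2HSV)
for u,v in [(367,270),(300,300),(325,310),(215,170),(310,245)]: print(u,v,h[v,u])
E
sed -i 's/>103)&(h\[:,:,0\]<122)&(h\[:,:,1\]>110)/>98)\&(h[:,:,0]<128)\&(h[:,:,1]>90)/' fit.py; grep -n "<128" fit.py
python3 fit.py; python3 - <<'E'
import cv2,numpy as np
a=cv2.imread('pics/fit_top.png')[90:240,160:410];b=cv2.imread('pics/fit_side.png')[120:330,180:390]
a=cv2.resize(a,None,fx=3,fy=3,interpolation=0);b=cv2.resize(b,None,fx=2.2,fy=2.2,interpolation=0)
cv2.imwrite('pics/fa.png',a);cv2.imwrite('pics/fb.png',b)
E
```

```text
379 165 [108 186  81]
317 175 [108 169  83]
345 205 [112  82 103]
200 180 [108 181  96]
215 200 [108 130  98]
365 150 [108 205  61]
330 160 [140  10  73]
380 225 [159  12 149]
367 270 [107 183  85]
300 300 [106 201  76]
325 310 [170   7 103]
215 170 [107 169 122]
310 245 [105 168  82]
12:    return ((h[:,:,0]>98)&(h[:,:,0]<128)&(h[:,:,1]>90)).astype(np.uint8)
tin ['top'] [ 544.6 -233.6] 0.9403159069413481
lid ['top'] [522.1 168.9] 98.10429909478145 0.6534151628664151
knob [524.5 152.3 104.9]
tin ['side'] [ 552.1 -239.4] 0.5195611475070516
lid ['side'] [527.8 166.1] 98.42953497889829 0.2869147798953191
knob [530.3 149.5 104.9]
tin ['top', 'side'] [ 549.5 -238.1] 2.349632961531117
lid ['top', 'side'] [526.8 167.9] 96.29568469735905 1.3997380573569413
knob [528.6 151.3 104.9]
```

View pics/fa.png

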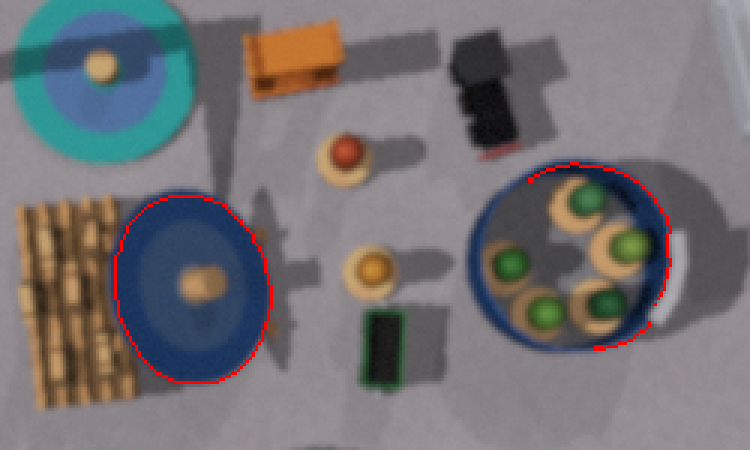

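View pics/fb.png

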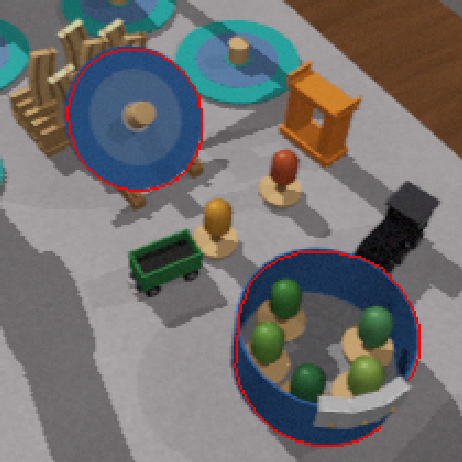

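```bash
sed -i 's/m=cv2.morphologyEx(mask,cv2.MORPH_OPEN,np.ones((2,2),np.uint8))/m=cv2.morphologyEx(mask,cv2.MORPH_CLOSE,np.ones((3,3),np.uint8))/; s/get_image(n)/get_image(n)/' fit.py
python3 fit.py; python3 - <<'E'
import cv2,numpy as np
a=cv2.imread('pics/fit_top.png')[90:240,160:410]
a=cv2.resize(a,None,fx=3,fy=3,interpolation=0)
cv2.imwrite('pics/fa2.png',a)
E
```

```text
tin ['top'] [ 547.9 -237.9] 0.994212882795101
lid ['top'] [525.2 171.8] 98.06502540689391 0.6762844250179749
knob [527.6 155.3 104.9]
tin ['side'] [ 551.3 -236. ] 0.4842787419448339
lid ['side'] [527.2 171.4] 97.68868077111846 0.2740331159961697
knob [529.4 154.8 104.9]
tin ['top', 'side'] [ 550.7 -236.3] 1.5423086245370943
lid ['top', 'side'] [526.8 171.8] 97.13864922070422 1.0066751701106607
knob [528.9 155.2 104.9]
```

View pics/fa2.png

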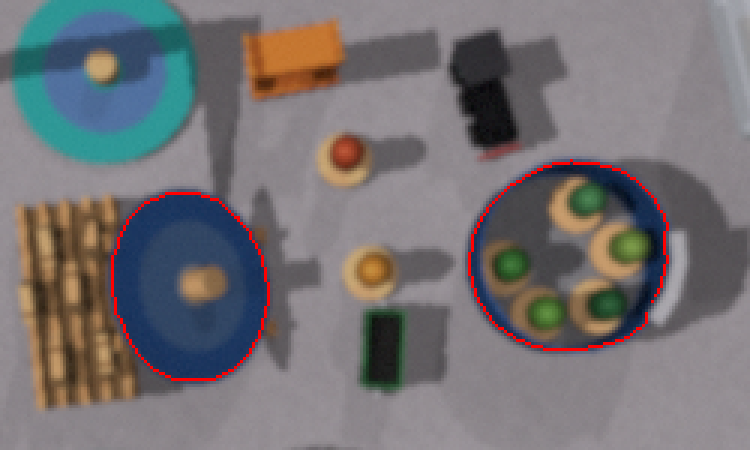

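```bash
cat >> h.py <<'E'
def go(target,jaw=None,tilt=None):
    """print rotation and slide after rotation. jaw= world yaw deg of tool z (tool down)"""
    from scipy.spatial.transform import Rotation as Ro
    s=monitor.read_state(); R=np.array(s['orientation']);p=np.array(s['eef_pos'])
    if tilt is not None: Rt=tilt
    elif jaw is None: Rt=R
    else:
        a=np.radians(jaw); z=np.array([np.cos(a),np.sin(a),0]); x=np.array([0,0,-1.]); Rt=np.column_stack([x,np.cross(z,x),z])
    rv=Ro.from_matrix(R.T@Rt).as_rotvec(degrees=True)
    d=np.array(target)-p
    print('t',round(s['clock'],2),'p',p.round(1),'x',R[:,0].round(3),'z',R[:,2].round(3),'w',round(s['width'],3),'F',np.array(s['wrist_force']).round(1))
    print('rot',rv.round(2),'slide before rot',(R.T@d).round(1),'after',(Rt.T@d).round(1),'dist',np.linalg.norm(d).round(0))
E
python3 - <<'E'
from h import *
go([540,-23,190],90)
print(monitor.read_state()['joint_positions'])
E
```

```text
t 1.85 p [218.4 612.2 231.3] x [-0.  0. -1.] z [0.336 0.942 0.   ] w 1.003 F [ 1.3 -0.7 -0.1]
rot [-19.64   0.    -0.  ] slide before rot [  41.3 -516.3 -490.2] after [  41.3 -321.6 -635.2] dist 713.0
[-1.29383431  0.62839658  0.0384924   1.51740256 -0.02699703  0.99631014
 -0.01995583]
```

Call:
carry_out:
  plan:
    - {"slide": [0, 0, 0], "rot": [-6.5, 0, 0], "claw": 1}
    - {"slide": [0, 0, 0], "rot": [-6.5, 0, 0], "claw": 1}
    - {"slide": [0, 0, 0], "rot": [-6.6, 0, 0], "claw": 1}
    - {"slide": [0.002, -0.02, -0.04], "rot": [0, 0, 0], "claw": 1}
    - {"slide": [0.002, -0.02, -0.04], "rot": [0, 0, 0], "claw": 1}
    - {"slide": [0.002, -0.02, -0.04], "rot": [0, 0, 0], "claw": 1}
    - {"slide": [0.002, -0.02, -0.04], "rot": [0, 0, 0], "claw": 1}
    - {"slide": [0.002, -0.02, -0.04], "rot": [0, 0, 0], "claw": 1}
    - {"slide": [0.002, -0.02, -0.04], "rot": [0, 0, 0], "claw": 1}
    - {"slide": [0.002, -0.02, -0.04], "rot": [0, 0, 0], "claw": 1}
    - {"slide": [0.002, -0.02, -0.04], "rot": [0, 0, 0], "claw": 1}
    - {"slide": [0.002, -0.02, -0.04], "rot": [0, 0, 0], "claw": 1}
    - {"slide": [0.002, -0.02, -0.04], "rot": [0, 0, 0], "claw": 1}
    - {"slide": [0.002, -0.02, -0.04], "rot": [0, 0, 0], "claw": 1}
    - {"slide": [0.002, -0.02, -0.04], "rot": [0, 0, 0], "claw": 1}

```text
clock: 3.35
eef_pos: [473.0, 128.6, 204.9]
orientation: [[0.004, -1.0, -0.029], [0.011, -0.029, 1.0], [-1.0, -0.005, 0.011]]
wrist_force: [0.0, 0.1, 0.2]
width: 1.002
```

```bash
python3 - <<'E'
from h import *
go([540,-23,190],90)
print(monitor.read_state()['joint_positions'])
E
```

```text
t 3.35 p [473.  128.6 204.9] x [ 0.004  0.011 -1.   ] z [-0.029  1.     0.011] w 1.002 F [0.  0.1 0.2]
rot [1.65 0.63 0.25] slide before rot [  13.5  -62.6 -153.6] after [  14.9  -67.  -151.6] dist 166.0
[-0.27633788  0.43607329 -0.05551541  1.98852575  0.02208033  0.71013894
  1.25632629]
```

Call:
carry_out:
  plan:
    - {"slide": [0.003, -0.015, -0.038], "rot": [1.6, 0.6, 0.2], "claw": 1}
    - {"slide": [0.003, -0.017, -0.038], "rot": [0, 0, 0], "claw": 1}
    - {"slide": [0.003, -0.017, -0.038], "rot": [0, 0, 0], "claw": 1}
    - {"slide": [0.003, -0.017, -0.038], "rot": [0, 0, 0], "claw": 1}
    - {"slide": [0, 0, 0], "rot": [0, 0, 0], "claw": 1}

```text
clock: 3.85
eef_pos: [545.6, -38.0, 193.2]
orientation: [[0.007, -1.0, 0.011], [-0.004, 0.011, 1.0], [-1.0, -0.007, -0.004]]
wrist_force: [-0.1, -0.7, -0.8]
width: 0.998
```

```bash
python3 - <<'E'
from h import *
np.set_printoptions(precision=1,suppress=True)
go([540,-23,190],90)
im,E=shot('wrist','w1.png')
print(E)
for t in ['tree_f','tender']: print(t,[(np.round(d['position']),round(d['conf'],2)) for d in optics.spot_in('wrist',t)])
for p in [(540,-23.3,88),(540,-23.3,14),(667,2.3,88)]: print(p,proj(im,E,p))
E
```

```text
t 3.85 p [545.6 -38.  193.2] x [ 0. -0. -1.] z [ 0.  1. -0.] w 0.998 F [-0.1 -0.7 -0.8]
rot [-0.7 -0.2  0.4] slide before rot [ 3.1  5.8 14.9] after [ 3.2  5.6 15. ] dist 16.0
[[  0.   -0.9  -0.3 459.6]
 [  1.    0.    0.  -36.1]
 [ -0.   -0.3   0.9 335.3]
 [  0.    0.    0.    1. ]]
tree_f [(array([ 498., -263.,   64.]), 0.92), (array([ 495., -195.,   80.]), 0.81), (array([534., -26.,  61.]), 0.79), (array([ 553., -286.,   17.]), 0.73), (array([660.,  -2.,  45.]), 0.66), (array([ 537., -162.,   88.]), 0.64), (array([ 602., -249.,   56.]), 0.63)]
tender [(array([456., -35.,  39.]), 0.88)]
(540, -23.3, 88) [272.7 184. ]
(540, -23.3, 14) [269.6 165. ]
(667, 2.3, 88) [295.  293.1]
```

View pics/w1.png

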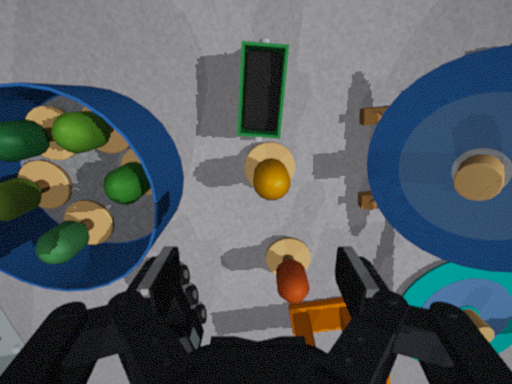

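```bash
python3 - <<'E'
from h import *
go([540,-23.3,38],90)
E
```

```text
t 4.0 p [543.5 -30.  193.3] x [ 0.004  0.001 -1.   ] z [0.002 1.    0.001] w 1.002 F [0.1 0.1 0.4]
rot [-0.12  0.07  0.24] slide before rot [155.3   4.2   6.5] after [155.3   3.5   6.7] dist 155.0
```

Call:
carry_out:
  plan:
    - {"slide": [0.03, 0.0035, 0.0065], "rot": [0, 0, 0], "claw": 1}
    - {"slide": [0.035, 0, 0], "rot": [0, 0, 0], "claw": 1}
    - {"slide": [0.02, 0, 0], "rot": [0, 0, 0], "claw": 1}
    - {"slide": [0, 0, 0], "rot": [0, 0, 0], "claw": 1}
    - {"slide": [0, 0, 0], "rot": [0, 0, 0], "claw": 1}

```text
clock: 4.5
eef_pos: [540.7, -13.1, 108.6]
orientation: [[0.009, -1.0, -0.011], [0.006, -0.011, 1.0], [-1.0, -0.009, 0.006]]
wrist_force: [0.4, -0.3, -0.6]
width: 0.996
```

```bash
python3 - <<'E'
from h import *
go([540,-23.3,38],90)
E
```

```text
t 4.5 p [540.7 -13.1 108.6] x [ 0.009  0.006 -1.   ] z [-0.011  1.     0.006] w 0.996 F [ 0.4 -0.3 -0.6]
rot [0.64 0.35 0.49] slide before rot [ 70.5   1.5 -10.6] after [ 70.6   0.7 -10.2] dist 71.0
```

Call:
carry_out:
  plan:
    - {"slide": [0, 0.001, -0.005], "rot": [0.6, 0.3, 0.5], "claw": 1}
    - {"slide": [0, 0, 0], "rot": [0, 0, 0], "claw": 1}
    - {"slide": [0, 0, 0], "rot": [0, 0, 0], "claw": 1}

```text
clock: 4.8
eef_pos: [541.4, -16.9, 111.7]
orientation: [[0.004, -1.0, -0.002], [0.001, -0.002, 1.0], [-1.0, -0.004, 0.001]]
wrist_force: [-0.3, 0.2, 0.0]
width: 1.0
```

```bash
python3 - <<'E'
from h import *
go([540,-23.3,38],90)
print(monitor.read_state()['qvel'].round(3))
E
```

```text
t 4.8 p [541.4 -16.9 111.7] x [ 0.004  0.001 -1.   ] z [-0.002  1.     0.001] w 1.0 F [-0.3  0.2  0. ]
rot [0.12 0.06 0.23] slide before rot [73.7  1.7 -6.5] after [73.7  1.4 -6.4] dist 74.0
[-0.001 -0.014  0.005 -0.013  0.003  0.009 -0.005]
```

Call:
carry_out:
  plan:
    - {"slide": [0, 0.0015, -0.006], "rot": [0, 0, 0], "claw": 1}
    - {"slide": [0.02, 0, 0], "rot": [0, 0, 0], "claw": 1}
    - {"slide": [0.025, 0, 0], "rot": [0, 0, 0], "claw": 1}
    - {"slide": [0.012, 0, 0], "rot": [0, 0, 0], "claw": 1}
    - {"slide": [0, 0, 0], "rot": [0, 0, 0], "claw": 1}
    - {"slide": [0, 0, 0], "rot": [0, 0, 0], "claw": 1}

```text
clock: 5.4
eef_pos: [543.0, -26.1, 56.8]
orientation: [[0.011, -1.0, 0.0], [-0.0, 0.0, 1.0], [-1.0, -0.011, -0.0]]
wrist_force: [0.1, 0.1, 0.5]
width: 0.998
```

```bash
python3 - <<'E'
from h import *
go([540,-23.3,38],90)
print(monitor.read_state()['qvel'].round(3))
E
```

```text
t 5.4 p [543.  -26.1  56.8] x [ 0.011 -0.    -1.   ] z [ 0.  1. -0.] w 0.998 F [0.1 0.1 0.5]
rot [-0.03 -0.02  0.66] slide before rot [18.7  3.2  2.8] after [18.8  3.   2.8] dist 19.0
[ 0.004  0.006  0.001  0.002 -0.002 -0.001  0.001]
```

Call:
carry_out:
  plan:
    - {"slide": [0.01, 0.003, 0.003], "rot": [0, 0, 0.6], "claw": 1}
    - {"slide": [0.008, 0, 0], "rot": [0, 0, 0], "claw": 1}
    - {"slide": [0, 0, 0], "rot": [0, 0, 0], "claw": 1}

```text
clock: 5.7
eef_pos: [541.3, -23.0, 39.3]
orientation: [[0.004, -1.0, 0.001], [-0.0, 0.001, 1.0], [-1.0, -0.004, -0.0]]
wrist_force: [0.4, -0.7, -0.6]
width: 0.999
```

```bash
python3 - <<'E'
from h import *
go([540,-23.3,38],90)
E
```

```text
t 5.7 p [541.3 -23.   39.3] x [ 0.004 -0.    -1.   ] z [ 0.001  1.    -0.   ] w 0.999 F [ 0.4 -0.7 -0.6]
rot [-0.04 -0.02  0.2 ] slide before rot [ 1.3  1.3 -0.3] after [ 1.3  1.3 -0.3] dist 2.0
```

Good. Close.

Call:
carry_out:
  plan:
    - {"slide": [0, 0.001, 0], "rot": [0, 0, 0], "claw": -1}
    - {"slide": [0, 0, 0], "rot": [0, 0, 0], "claw": -1}
    - {"slide": [0, 0, 0], "rot": [0, 0, 0], "claw": -1}
    - {"slide": [0, 0, 0], "rot": [0, 0, 0], "claw": -1}
    - {"slide": [0, 0, 0], "rot": [0, 0, 0], "claw": -1}
    - {"slide": [0, 0, 0], "rot": [0, 0, 0], "claw": -1}
  force: 40

```text
clock: 6.3
eef_pos: [540.7, -22.8, 40.0]
orientation: [[0.005, -1.0, 0.0], [-0.0, 0.0, 1.0], [-1.0, -0.005, -0.0]]
wrist_force: [0.4, 0.5, -0.5]
width: 0.436
```

```bash
python3 - <<'E'
from h import *
go([541,-23.0,180],90)
E
```

```text
t 6.3 p [540.7 -22.8  40. ] x [ 0.005 -0.    -1.   ] z [ 0.  1. -0.] w 0.436 F [ 0.4  0.5 -0.5]
rot [-0.02 -0.01  0.27] slide before rot [-140.    -1.    -0.3] after [-140.    -0.3   -0.2] dist 140.0
```

Call:
carry_out:
  plan:
    - {"slide": [-0.02, 0, 0], "rot": [0, 0, 0], "claw": -1}
    - {"slide": [-0.035, 0, 0], "rot": [0, 0, 0], "claw": -1}
    - {"slide": [-0.035, 0, 0], "rot": [0, 0, 0], "claw": -1}
    - {"slide": [-0.025, 0, 0], "rot": [0, 0, 0], "claw": -1}
    - {"slide": [0, -0.01, -0.02], "rot": [-7, 0, 0], "claw": -1}
    - {"slide": [0, 0, -0.035], "rot": [-7, 0, 0], "claw": -1}
    - {"slide": [0, 0, -0.035], "rot": [-6, 0, 0], "claw": -1}
    - {"slide": [0, 0, -0.02], "rot": [-5, 0, 0], "claw": -1}
    - {"slide": [0, 0, 0], "rot": [-4, 0, 0], "claw": -1}
    - {"slide": [0, 0, 0], "rot": [0, 0, 0], "claw": -1}

```text
clock: 7.3
eef_pos: [570.7, -133.7, 159.6]
orientation: [[0.004, -0.864, -0.504], [-0.001, -0.504, 0.864], [-1.0, -0.002, -0.003]]
wrist_force: [-0.6, -0.7, -0.6]
width: 0.432
```

```bash
python3 - <<'E'
from h import *
go([598.4,-194.8,185],130.5)
E
```

```text
t 7.3 p [ 570.7 -133.7  159.6] x [ 0.004 -0.001 -1.   ] z [-0.504  0.864 -0.003] w 0.432 F [-0.6 -0.7 -0.6]
rot [-10.22  -0.18   0.12] slide before rot [-25.3   6.8 -66.9] after [-25.4  18.6 -64.5] dist 72.0
```

Call:
carry_out:
  plan:
    - {"slide": [-0.01, 0, 0], "rot": [-5, 0, 0], "claw": -1}
    - {"slide": [0, 0.005, -0.015], "rot": [-5, 0, 0], "claw": -1}
    - {"slide": [0, 0.006, -0.02], "rot": [0, 0, 0], "claw": -1}
    - {"slide": [0, 0.004, -0.014], "rot": [0, 0, 0], "claw": -1}
    - {"slide": [0, 0, 0], "rot": [0, 0, 0], "claw": -1}
    - {"slide": [0, 0, 0], "rot": [0, 0, 0], "claw": -1}
    - {"slide": [0, 0, 0], "rot": [0, 0, 0], "claw": -1}

```text
clock: 8.0
eef_pos: [588.1, -177.9, 168.9]
orientation: [[-0.001, -0.761, -0.648], [0.001, -0.648, 0.761], [-1.0, -0.0, 0.002]]
wrist_force: [-0.3, -0.4, -0.9]
width: 0.43
```

```bash
python3 - <<'E'
from h import *
go([598.4,-194.8,46],130.5)
im,E=shot('wrist','w2.png')
for p in [(549,-237,98)]: print(p,proj(im,E,p))
E
```

```text
t 8.0 p [ 588.1 -177.9  168.9] x [-0.001  0.001 -1.   ] z [-0.648  0.761  0.002] w 0.43 F [-0.3 -0.4 -0.9]
rot [-0.07  0.1   0.  ] slide before rot [122.8   3.1 -19.7] after [122.9   3.1 -19.5] dist 124.0
(549, -237, 98) [230.81017239 119.66507012]
```

View pics/w2.png

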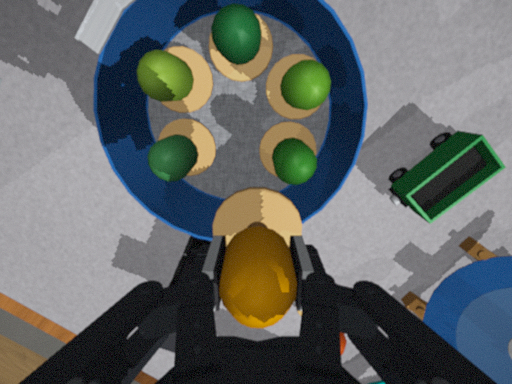

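```bash
python3 - <<'E'
from h import *
np.set_printoptions(precision=1,suppress=True)
im,E=shot('wrist','w2b.png')
t=np.array([549,-237,0])
for u,v in [(187,147),(289,150),(296,86),(240,46),(184,79)]:
    p=ray(im,E,u,v,19);d=p-t;print(p,np.hypot(d[0],d[1]),np.degrees(np.arctan2(d[1],d[0])))
# rim & liner projected
v=cv2.imread('pics/w2b.png')
a=np.linspace(0,2*np.pi,120)
for r,z,col in [(98.5,98,(0,0,255)),(98.5,5,(0,255,255)),(31,19,(255,255,255))]:
    c=t if r>50 else np.array([598.4,-194.8,0])
    P=np.array([proj(im,E,[c[0]+r*np.cos(x),c[1]+r*np.sin(x),z]) for x in a]); cv2.polylines(v,[P.astype(np.int32)],True,col,1)
cv2.imwrite('pics/w2c.png',v)
E
```

```text
[ 611.2 -256.2   19. ] 65.05476177906732 -17.15635678518216
[ 542.7 -170.8   19. ] 66.51842275274807 95.46727183863364
[ 490.8 -209.    19. ] 64.57779048647055 154.31328508082063
[ 499.4 -274.1   19. ] 61.918997981745896 -143.15836408688645
[ 558.  -297.9   19. ] 61.52334870548566 -81.56102374357587
```

View pics/w2c.png

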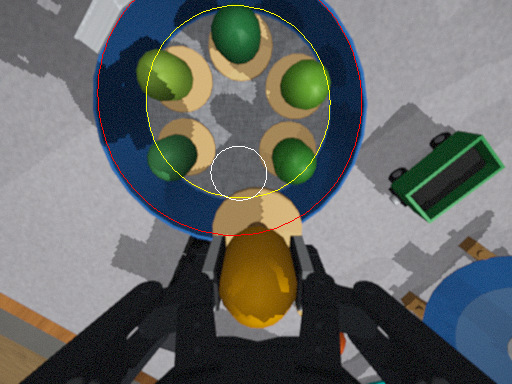

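```bash
python3 - <<'E'
from h import *
go([598.6,-196.5,46],130.5)
E
```

```text
t 8.1 p [ 588.2 -177.6  168.9] x [-0.001  0.002 -1.   ] z [-0.649  0.761  0.002] w 0.433 F [ 0.7  0.6 -0.7]
rot [-0.02  0.11  0.02] slide before rot [122.9   4.4 -21.4] after [122.9   4.4 -21.1] dist 125.0
```

Call:
carry_out:
  plan:
    - {"slide": [0, 0.002, -0.01], "rot": [0, 0, 0], "claw": -1}
    - {"slide": [0, 0.002, -0.008], "rot": [0, 0, 0], "claw": -1}
    - {"slide": [0, 0, 0], "rot": [0, 0, 0], "claw": -1}
    - {"slide": [0, 0, 0], "rot": [0, 0, 0], "claw": -1}

```text
clock: 8.5
eef_pos: [597.7, -194.3, 169.1]
orientation: [[-0.001, -0.76, -0.65], [0.002, -0.65, 0.76], [-1.0, -0.0, 0.002]]
wrist_force: [-0.0, -0.8, -1.4]
width: 0.434
```

```bash
python3 - <<'E'
from h import *
go([598.6,-196.5,46],130.5)
E
```

```text
t 8.5 p [ 597.7 -194.3  169.1] x [-0.001  0.002 -1.   ] z [-0.65   0.76   0.002] w 0.434 F [-0.  -0.8 -1.4]
rot [0.05 0.1  0.03] slide before rot [123.    0.8  -2.5] after [123.1   0.8  -2.2] dist 123.0
```

Call:
carry_out:
  plan:
    - {"slide": [0.015, 0.001, -0.002], "rot": [0, 0, 0], "claw": -1}
    - {"slide": [0.03, 0, 0], "rot": [0, 0, 0], "claw": -1}
    - {"slide": [0.03, 0, 0], "rot": [0, 0, 0], "claw": -1}
    - {"slide": [0.015, 0, 0], "rot": [0, 0, 0], "claw": -1}
    - {"slide": [0, 0, 0], "rot": [0, 0, 0], "claw": -1}
    - {"slide": [0, 0, 0], "rot": [0, 0, 0], "claw": -1}

```text
clock: 9.1
eef_pos: [597.4, -196.5, 72.4]
orientation: [[-0.002, -0.76, -0.65], [0.002, -0.65, 0.76], [-1.0, -0.0, 0.003]]
wrist_force: [-0.8, -0.1, -0.3]
width: 0.432
```

```bash
python3 - <<'E'
from h import *
go([598.6,-196.5,46],130.5)
E
```

```text
t 9.1 p [ 597.4 -196.5   72.4] x [-0.002  0.002 -1.   ] z [-0.65   0.76   0.003] w 0.432 F [-0.8 -0.1 -0.3]
rot [0.04 0.17 0.01] slide before rot [26.4 -0.9 -0.9] after [26.4 -0.9 -0.8] dist 26.0
```

Call:
carry_out:
  plan:
    - {"slide": [0.008, -0.001, -0.001], "rot": [0, 0, 0], "claw": -1}
    - {"slide": [0.008, 0, 0], "rot": [0, 0, 0], "claw": -1}
    - {"slide": [0, 0, 0], "rot": [0, 0, 0], "claw": -1}

```text
clock: 9.4
eef_pos: [600.0, -196.8, 56.8]
orientation: [[0.001, -0.76, -0.65], [0.002, -0.65, 0.76], [-1.0, -0.002, 0.001]]
wrist_force: [0.1, -0.6, -0.5]
width: 0.433
```

Call:
carry_out:
  plan:
    - {"slide": [0.006, 0, 0], "rot": [0, 0, 0], "claw": -1}
    - {"slide": [0.003, 0, 0], "rot": [0, 0, 0], "claw": -1}
    - {"slide": [0, 0, 0], "rot": [0, 0, 0], "claw": -1}

```text
clock: 9.7
eef_pos: [600.8, -197.0, 47.9]
orientation: [[0.003, -0.76, -0.65], [0.001, -0.65, 0.76], [-1.0, -0.003, -0.001]]
wrist_force: [-0.4, -0.0, -0.5]
width: 0.431
```

```bash
python3 - <<'E'
from h import *
go([598.6,-196.5,45],130.5)
im,E=shot('wrist','w3.png')
E
```

```text
t 9.7 p [ 600.8 -197.    47.9] x [ 0.003  0.001 -1.   ] z [-0.65   0.76  -0.001] w 0.431 F [-0.4 -0.  -0.5]
rot [ 0.04 -0.06  0.17] slide before rot [2.9 1.4 1.8] after [2.9 1.4 1.8] dist 4.0
```

View pics/w3.png

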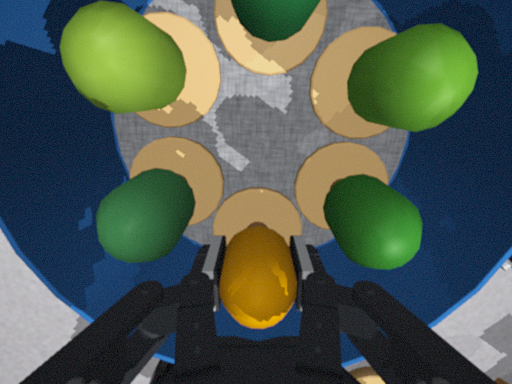

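Call:
carry_out:
  plan:
    - {"slide": [0.003, 0, 0], "rot": [0, 0, 0], "claw": -1}
    - {"slide": [0.001, 0, 0], "rot": [0, 0, 0], "claw": -1}
    - {"slide": [0, 0, 0], "rot": [0, 0, 0], "claw": 0.2}
    - {"slide": [0, 0, 0], "rot": [0, 0, 0], "claw": 0.2}
    - {"slide": [0, 0, 0], "rot": [0, 0, 0], "claw": 0.2}

```text
clock: 10.25
eef_pos: [601.7, -197.1, 45.0]
orientation: [[0.005, -0.76, -0.65], [0.001, -0.65, 0.76], [-1.0, -0.004, -0.003]]
wrist_force: [-0.2, -0.2, 1.4]
width: 0.603
```

Call:
carry_out:
  plan:
    - {"slide": [-0.01, 0, 0], "rot": [0, 0, 0], "claw": 0.2}
    - {"slide": [-0.03, 0, 0], "rot": [0, 0, 0], "claw": 0.2}
    - {"slide": [-0.04, 0, 0], "rot": [0, 0, 0], "claw": 0.2}
    - {"slide": [-0.03, 0, 0], "rot": [0, 0, 0], "claw": 0.2}
    - {"slide": [-0.03, 0, 0], "rot": [0, 0, 0], "claw": 0.5}
    - {"slide": [-0.02, 0, 0], "rot": [0, 0, 0], "claw": 1}
    - {"slide": [0, 0, 0], "rot": [0, 0, 0], "claw": 1}
    - {"slide": [0, 0, 0], "rot": [0, 0, 0], "claw": 1}

```text
clock: 11.05
eef_pos: [600.9, -197.0, 215.1]
orientation: [[0.007, -0.76, -0.65], [0.0, -0.65, 0.76], [-1.0, -0.005, -0.004]]
wrist_force: [-0.9, -0.4, -0.1]
width: 0.998
```

```bash
python3 - <<'E'
from h import *
np.set_printoptions(precision=1,suppress=True)
go([667.2,2.3,180],130.5)
im,E=shot('wrist','w4.png')
im,E=shot('top','t4.png')
E
```

```text
t 11.05 p [ 600.9 -197.   215.1] x [ 0.  0. -1.] z [-0.7  0.8 -0. ] w 0.998 F [-0.9 -0.4 -0.1]
rot [ 0.1 -0.2  0.3] slide before rot [  35.6 -179.8  108.5] after [  35.1 -179.9  108.5] dist 213.0
```

View pics/w4.png

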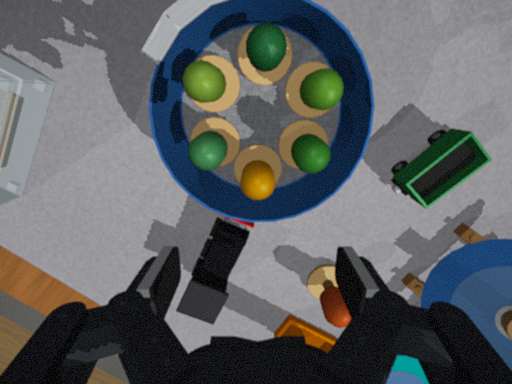

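```bash
python3 - <<'E'
from h import *
np.set_printoptions(precision=1,suppress=True)
im,E=shot('top','t5.png')
m=lambda X,Y:(160+(X+.5)/4-.5,90+(Y+.5)/4-.5)
for a in [(325,47),(448,28),(458,80),(335,105)]: print(ray(im,E,*m(*a),121))
for a in [(338,132),(458,112)]: print('foot',ray(im,E,*m(*a),0))
print(E)
E
```

```text
[785.3 110.5 121. ]
[798.1  13.7 121. ]
[756.8   6.9 121. ]
[739.3 103.7 121. ]
foot [741.9 102.6   0. ]
foot [756.7   0.    0. ]
[[  -0.     1.    -0.   446. ]
 [  -1.    -0.     0.    94. ]
 [   0.     0.     1.  1493.4]
 [   0.     0.     0.     1. ]]
```

Call:
carry_out:
  plan:
    - {"slide": [0.005, -0.02, 0.012], "rot": [0, 0, 0], "claw": 1}
    - {"slide": [0.005, -0.036, 0.022], "rot": [0, 0, 0], "claw": 1}
    - {"slide": [0.005, -0.036, 0.022], "rot": [0, 0, 0], "claw": 1}
    - {"slide": [0.005, -0.036, 0.022], "rot": [0, 0, 0], "claw": 1}
    - {"slide": [0.005, -0.024, 0.012], "rot": [0, 0, 0], "claw": 1}
    - {"slide": [0, -0.01, 0.006], "rot": [0, 0, 0], "claw": 1}
    - {"slide": [0, 0, 0], "rot": [0, 0, 0], "claw": 1}
    - {"slide": [0, 0, 0], "rot": [0, 0, 0], "claw": 1}

```text
clock: 12.0
eef_pos: [657.0, -17.3, 176.4]
orientation: [[-0.015, -0.764, -0.646], [-0.001, -0.646, 0.764], [-1.0, 0.012, 0.009]]
wrist_force: [-0.6, -0.4, -0.3]
width: 1.001
```

```bash
python3 - <<'E'
from h import *
np.set_printoptions(precision=1,suppress=True)
go([667.2,2.3,39.5],130)
im,E=shot('wrist','w5.png')
for p in [(667.2,2.3,88),(667.2,2.3,14)]: print(p,proj(im,E,p))
E
```

```text
t 12.0 p [657.  -17.3 176.4] x [-0. -0. -1.] z [-0.6  0.8  0. ] w 1.001 F [-0.6 -0.4 -0.3]
rot [ 0.2  0.5 -0.7] slide before rot [136.7 -22.1   7.1] after [136.9 -20.4   8.4] dist 139.0
(667.2, 2.3, 88) [265.2 218. ]
(667.2, 2.3, 14) [263.  192.4]
```

View pics/w5.png

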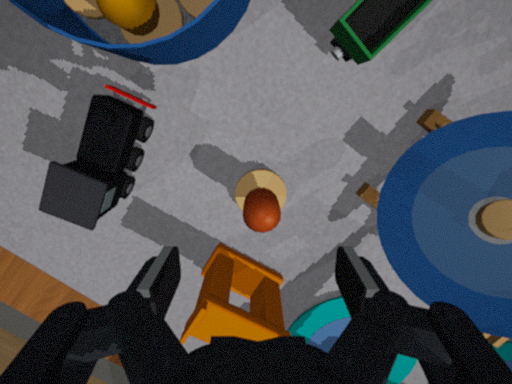

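Call:
carry_out:
  plan:
    - {"slide": [0.02, -0.01, 0.003], "rot": [0.2, 0.5, -0.6], "claw": 1}
    - {"slide": [0.025, -0.01, 0.003], "rot": [0, 0, 0], "claw": 1}
    - {"slide": [0.01, 0, 0], "rot": [0, 0, 0], "claw": 1}
    - {"slide": [0, 0, 0], "rot": [0, 0, 0], "claw": 1}
    - {"slide": [0, 0, 0], "rot": [0, 0, 0], "claw": 1}

```text
clock: 12.55
eef_pos: [668.2, -12.7, 122.4]
orientation: [[0.002, -0.775, -0.632], [-0.008, -0.632, 0.775], [-1.0, 0.004, -0.007]]
wrist_force: [0.0, -0.4, 0.5]
width: 1.0
```

```bash
python3 - <<'E'
from h import *
np.set_printoptions(precision=1,suppress=True)
go([667,2.0,39.5],130)
E
```

```text
t 12.55 p [668.2 -12.7 122.4] x [ 0. -0. -1.] z [-0.6  0.8 -0. ] w 1.0 F [ 0.  -0.4  0.5]
rot [-0.8 -0.4 -0.2] slide before rot [82.8 -8.7 12.7] after [82.9 -8.5 12. ] dist 84.0
```

Call:
carry_out:
  plan:
    - {"slide": [0, -0.008, 0.012], "rot": [-0.7, -0.3, -0.2], "claw": 1}
    - {"slide": [0, 0, 0], "rot": [0, 0, 0], "claw": 1}
    - {"slide": [0, 0, 0], "rot": [0, 0, 0], "claw": 1}

```text
clock: 12.85
eef_pos: [667.7, 0.8, 125.1]
orientation: [[0.004, -0.768, -0.64], [-0.002, -0.64, 0.768], [-1.0, -0.002, -0.004]]
wrist_force: [-0.7, -0.6, -0.2]
width: 1.005
```

```bash
python3 - <<'E'
from h import *
np.set_printoptions(precision=1,suppress=True)
go([667,2.0,39.5],130)
E
```

```text
t 12.85 p [667.7   0.8 125.1] x [ 0. -0. -1.] z [-0.6  0.8 -0. ] w 1.005 F [-0.7 -0.6 -0.2]
rot [-0.2 -0.2  0.1] slide before rot [85.6 -0.   1.7] after [85.6 -0.2  1.4] dist 86.0
```

Call:
carry_out:
  plan:
    - {"slide": [0.02, 0, 0.001], "rot": [0, 0, 0], "claw": 1}
    - {"slide": [0.025, 0, 0], "rot": [0, 0, 0], "claw": 1}
    - {"slide": [0.02, 0, 0], "rot": [0, 0, 0], "claw": 1}
    - {"slide": [0.01, 0, 0], "rot": [0, 0, 0], "claw": 1}
    - {"slide": [0, 0, 0], "rot": [0, 0, 0], "claw": 1}
    - {"slide": [0, 0, 0], "rot": [0, 0, 0], "claw": 1}

```text
clock: 13.45
eef_pos: [671.2, 2.5, 52.8]
orientation: [[0.013, -0.767, -0.641], [-0.001, -0.641, 0.767], [-1.0, -0.009, -0.01]]
wrist_force: [-0.5, -0.2, -0.0]
width: 1.002
```

```bash
python3 - <<'E'
from h import *
np.set_printoptions(precision=1,suppress=True)
go([667,2.0,39.5],130)
E
```

```text
t 13.45 p [671.2   2.5  52.8] x [ 0. -0. -1.] z [-0.6  0.8 -0. ] w 1.002 F [-0.5 -0.2 -0. ]
rot [-0.1 -0.6  0.5] slide before rot [13.2  3.7  2.4] after [13.3  3.6  2.3] dist 14.0
```

Call:
carry_out:
  plan:
    - {"slide": [0.008, 0.004, 0.002], "rot": [0, -0.5, 0.5], "claw": 1}
    - {"slide": [0.005, 0, 0], "rot": [0, 0, 0], "claw": 1}
    - {"slide": [0, 0, 0], "rot": [0, 0, 0], "claw": -1}
    - {"slide": [0, 0, 0], "rot": [0, 0, 0], "claw": -1}
    - {"slide": [0, 0, 0], "rot": [0, 0, 0], "claw": -1}
    - {"slide": [0, 0, 0], "rot": [0, 0, 0], "claw": -1}
    - {"slide": [0, 0, 0], "rot": [0, 0, 0], "claw": -1}
    - {"slide": [0, 0, 0], "rot": [0, 0, 0], "claw": -1}

```text
clock: 14.25
eef_pos: [668.9, 1.4, 42.1]
orientation: [[0.005, -0.768, -0.641], [0.0, -0.641, 0.768], [-1.0, -0.004, -0.003]]
wrist_force: [0.2, -0.6, -0.4]
width: 0.435
```

```bash
python3 - <<'E'
from h import *
np.set_printoptions(precision=1,suppress=True)
go([549,-237.0,170],130)
E
```

```text
t 14.25 p [668.9   1.4  42.1] x [ 0.  0. -1.] z [-0.6  0.8 -0. ] w 0.435 F [ 0.2 -0.6 -0.4]
rot [-0.1 -0.2  0.2] slide before rot [-128.5  244.3 -106.6] after [-127.9  245.1 -105.6] dist 296.0
```

Call:
carry_out:
  plan:
    - {"slide": [-0.02, 0, 0], "rot": [0, 0, 0], "claw": -1}
    - {"slide": [-0.04, 0, 0], "rot": [0, 0, 0], "claw": -1}
    - {"slide": [-0.04, 0, 0], "rot": [0, 0, 0], "claw": -1}
    - {"slide": [-0.03, 0, 0], "rot": [0, 0, 0], "claw": -1}
    - {"slide": [-0.006, 0.02, -0.009], "rot": [0, 0, 0], "claw": -1}
    - {"slide": [0, 0.036, -0.016], "rot": [0, 0, 0], "claw": -1}
    - {"slide": [0, 0.036, -0.016], "rot": [0, 0, 0], "claw": -1}
    - {"slide": [0, 0.036, -0.016], "rot": [0, 0, 0], "claw": -1}
    - {"slide": [0, 0.036, -0.016], "rot": [0, 0, 0], "claw": -1}
    - {"slide": [0, 0.03, -0.013], "rot": [0, 0, 0], "claw": -1}
    - {"slide": [0, 0.02, -0.009], "rot": [0, 0, 0], "claw": -1}
    - {"slide": [0, 0, 0], "rot": [0, 0, 0], "claw": -1}
    - {"slide": [0, 0, 0], "rot": [0, 0, 0], "claw": -1}

```text
clock: 15.55
eef_pos: [561.2, -214.1, 182.1]
orientation: [[0.005, -0.765, -0.644], [0.001, -0.644, 0.765], [-1.0, -0.005, -0.003]]
wrist_force: [-0.3, 0.7, -0.7]
width: 0.434
```

```bash
python3 - <<'E'
from h import *
np.set_printoptions(precision=1,suppress=True)
go([549,-237.0,170],130)
im,E=shot('wrist','w6.png')
E
```

```text
t 15.55 p [ 561.2 -214.1  182.1] x [ 0.  0. -1.] z [-0.6  0.8 -0. ] w 0.434 F [-0.3  0.7 -0.7]
rot [ 0.1 -0.1  0.3] slide before rot [12.  24.1 -9.7] after [12.1 24.  -9.7] dist 29.0
```

View pics/w6.png

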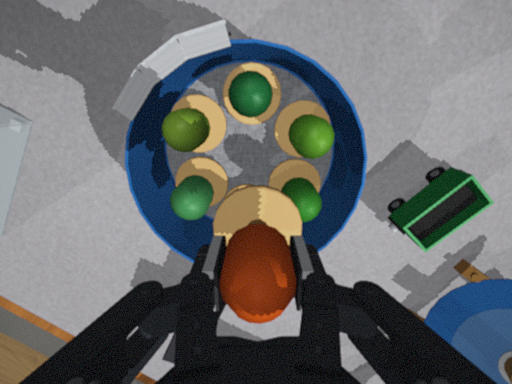

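```bash
python3 - <<'E'
from h import *
np.set_printoptions(precision=1,suppress=True)
im,E=shot('wrist','w6b.png')
v=cv2.imread('pics/w6b.png')
t=np.array([549,-237,0]);a=np.linspace(0,2*np.pi,120)
for c,r,z,col in [(t,98.5,98,(0,0,255)),(t,98.5,5,(0,255,255)),(t,31,19,(255,255,255)),(t,31,13,(255,0,255))]:
    P=np.array([proj(im,E,[c[0]+r*np.cos(x),c[1]+r*np.sin(x),z]) for x in a]); cv2.polylines(v,[P.astype(np.int32)],True,col,1)
cv2.imwrite('pics/w6c.png',cv2.resize(v[30:290,110:390],None,fx=2.1,fy=2.1,interpolation=cv2.INTER_CUBIC))
E
```

```text
(no output)
```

View pics/w6c.png

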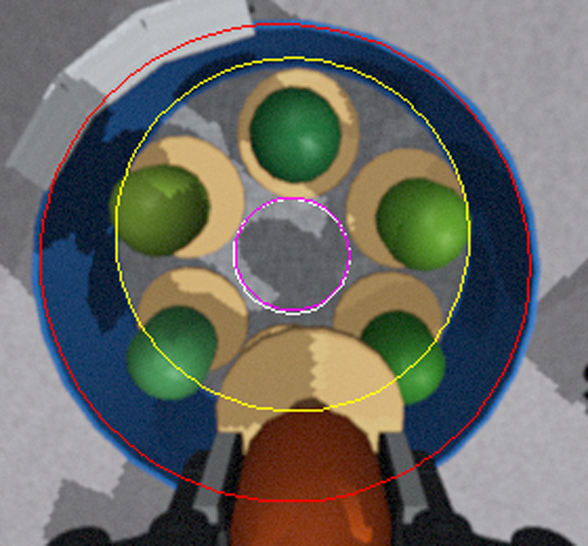

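Call:
carry_out:
  plan:
    - {"slide": [0, 0.012, -0.005], "rot": [0, 0, 0], "claw": -1}
    - {"slide": [0, 0.01, -0.003], "rot": [0, 0, 0], "claw": -1}
    - {"slide": [0, 0, 0], "rot": [0, 0, 0], "claw": -1}
    - {"slide": [0, 0, 0], "rot": [0, 0, 0], "claw": -1}

```text
clock: 16.05
eef_pos: [550.7, -231.6, 181.9]
orientation: [[0.006, -0.76, -0.65], [0.002, -0.65, 0.76], [-1.0, -0.006, -0.002]]
wrist_force: [1.3, 1.0, -0.9]
width: 0.433
```

```bash
python3 - <<'E'
from h import *
np.set_printoptions(precision=1,suppress=True)
go([548.4,-236.2,47],130)
E
```

```text
t 16.05 p [ 550.7 -231.6  181.9] x [ 0.  0. -1.] z [-0.7  0.8 -0. ] w 0.433 F [ 1.3  1.  -0.9]
rot [ 0.5 -0.1  0.3] slide before rot [134.9   5.5  -1.8] after [134.9   4.7  -2.1] dist 135.0
```

Call:
carry_out:
  plan:
    - {"slide": [0.015, 0.005, -0.002], "rot": [0, 0, 0.3], "claw": -1}
    - {"slide": [0.03, 0, 0], "rot": [0, 0, 0], "claw": -1}
    - {"slide": [0.03, 0, 0], "rot": [0, 0, 0], "claw": -1}
    - {"slide": [0.02, 0, 0], "rot": [0, 0, 0], "claw": -1}
    - {"slide": [0, 0, 0], "rot": [0, 0, 0], "claw": -1}
    - {"slide": [0, 0, 0], "rot": [0, 0, 0], "claw": -1}

```text
clock: 16.65
eef_pos: [548.5, -236.2, 80.6]
orientation: [[0.002, -0.759, -0.651], [-0.001, -0.651, 0.759], [-1.0, -0.001, -0.002]]
wrist_force: [0.6, -0.7, -0.1]
width: 0.437
```

```bash
python3 - <<'E'
from h import *
np.set_printoptions(precision=1,suppress=True)
go([548.4,-236.2,47],130)
E
```

```text
t 16.65 p [ 548.5 -236.2   80.6] x [ 0. -0. -1.] z [-0.7  0.8 -0. ] w 0.437 F [ 0.6 -0.7 -0.1]
rot [ 0.6 -0.1  0. ] slide before rot [33.6  0.   0.1] after [33.6  0.   0.1] dist 34.0
```

Call:
carry_out:
  plan:
    - {"slide": [0.01, 0, 0], "rot": [0, 0, 0], "claw": -1}
    - {"slide": [0.008, 0, 0], "rot": [0, 0, 0], "claw": -1}
    - {"slide": [0.004, 0, 0], "rot": [0, 0, 0], "claw": -1}
    - {"slide": [0, 0, 0], "rot": [0, 0, 0], "claw": -1}

```text
clock: 17.05
eef_pos: [550.2, -236.8, 59.0]
orientation: [[0.006, -0.759, -0.651], [-0.003, -0.651, 0.759], [-1.0, -0.003, -0.006]]
wrist_force: [-0.5, -0.4, -1.2]
width: 0.432
```

Call:
carry_out:
  plan:
    - {"slide": [0.005, 0, 0], "rot": [0, 0, 0], "claw": -1}
    - {"slide": [0.004, 0, 0], "rot": [0, 0, 0], "claw": -1}
    - {"slide": [0, 0, 0], "rot": [0, 0, 0], "claw": -1}

```text
clock: 17.35
eef_pos: [550.9, -237.1, 50.1]
orientation: [[0.007, -0.759, -0.651], [-0.003, -0.651, 0.759], [-1.0, -0.003, -0.007]]
wrist_force: [-0.4, -0.0, 0.1]
width: 0.431
```

```bash
python3 - <<'E'
from h import *
np.set_printoptions(precision=1,suppress=True)
go([548.4,-236.2,47],130)
im,E=shot('wrist','w7.png')
E
```

```text
t 17.35 p [ 550.9 -237.1   50.1] x [ 0. -0. -1.] z [-0.7  0.8 -0. ] w 0.431 F [-0.4 -0.   0.1]
rot [ 0.6 -0.4  0.2] slide before rot [3.1 1.3 2.3] after [3.1 1.4 2.3] dist 4.0
```

View pics/w7.png

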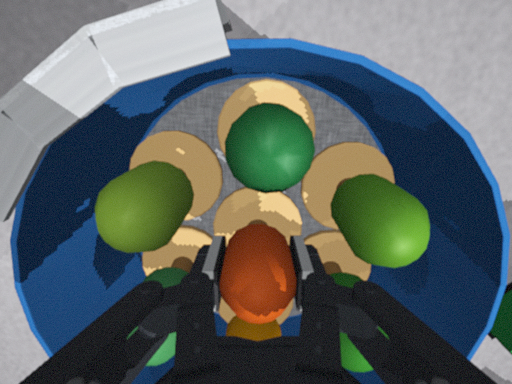

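Call:
carry_out:
  plan:
    - {"slide": [0.003, 0, 0], "rot": [0, 0, 0], "claw": -1}
    - {"slide": [0.001, 0, 0], "rot": [0, 0, 0], "claw": -1}
    - {"slide": [0, 0, 0], "rot": [0, 0, 0], "claw": -1}

```text
clock: 17.7
eef_pos: [551.5, -237.2, 47.1]
orientation: [[0.008, -0.759, -0.651], [-0.004, -0.651, 0.759], [-1.0, -0.004, -0.008]]
wrist_force: [-0.9, -0.4, -0.2]
width: 0.432
```

Call:
carry_out:
  plan:
    - {"slide": [0, 0, 0], "rot": [0, 0, 0], "claw": 0.2}
    - {"slide": [0, 0, 0], "rot": [0, 0, 0], "claw": 0.2}
    - {"slide": [0, 0, 0], "rot": [0, 0, 0], "claw": 0.2}
    - {"slide": [-0.01, 0, 0], "rot": [0, 0, 0], "claw": 0.2}
    - {"slide": [-0.03, 0, 0], "rot": [0, 0, 0], "claw": 0.2}
    - {"slide": [-0.04, 0, 0], "rot": [0, 0, 0], "claw": 0.2}
    - {"slide": [-0.04, 0, 0], "rot": [0, 0, 0], "claw": 0.5}
    - {"slide": [-0.03, 0, 0], "rot": [0, 0, 0], "claw": 1}
    - {"slide": [-0.02, -0.015, 0], "rot": [0, 0, 0], "claw": 1}
    - {"slide": [0, -0.03, 0], "rot": [0, 0, 0], "claw": 1}
    - {"slide": [0, -0.03, 0], "rot": [0, 0, 0], "claw": 1}
    - {"slide": [0, 0, 0], "rot": [0, 0, 0], "claw": 1}
    - {"slide": [0, 0, 0], "rot": [0, 0, 0], "claw": 1}

```text
clock: 19.0
eef_pos: [608.6, -187.4, 231.8]
orientation: [[0.014, -0.76, -0.649], [-0.006, -0.649, 0.76], [-1.0, -0.007, -0.014]]
wrist_force: [-0.7, -0.5, -0.6]
width: 1.003
```

```bash
python3 - <<'E'
from h import *
np.set_printoptions(precision=1,suppress=True)
go([548.4,-236.2,47],130)
print(monitor.read_state()['joint_positions'])
im,E=shot('wrist','w8.png')
im,E=shot('side','s8.png')
E
```

```text
t 19.0 p [ 608.6 -187.4  231.8] x [ 0. -0. -1.] z [-0.6  0.8 -0. ] w 1.003 F [-0.7 -0.5 -0.6]
rot [ 0.5 -0.8  0.4] slide before rot [184.3  78.8   4.6] after [184.8  77.5   1.4] dist 200.0
[ 0.4  0.6 -0.3  1.6  0.2  1.   2.4]
```

View pics/w8.png

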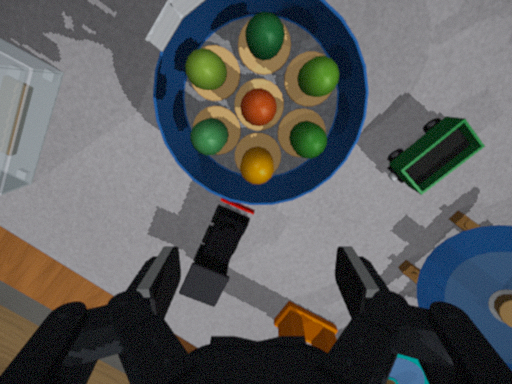

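View pics/s8.png

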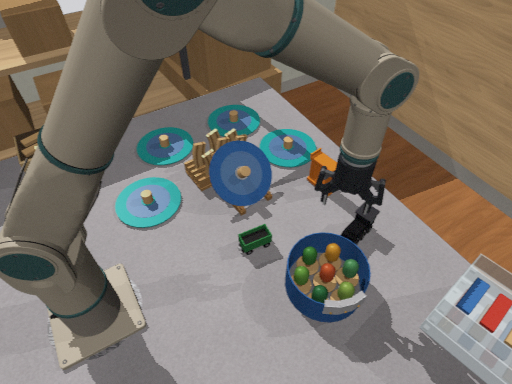

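```bash
cat >> h.py <<'E'
def lidtool(yaw,tilt):
    yaw,t=np.radians(yaw),np.radians(tilt)
    dx=np.array([np.cos(yaw),np.sin(yaw),0]);u=np.array([0,0,1.])
    z=-np.sin(t)*dx+np.cos(t)*u; x=np.cos(t)*dx+np.sin(t)*u
    return np.column_stack([-z,np.cross(x,-z),x]),z   # tool R (z=lid x), lid z
E
python3 - <<'E'
from h import *
np.set_printoptions(precision=1,suppress=True)
go([536,90,220],97.8)
E
```

```text
t 19.1 p [ 608.4 -187.4  231.6] x [ 0. -0. -1.] z [-0.6  0.8 -0. ] w 0.998 F [-0.1  0.5 -0.2]
rot [32.7 -0.6  0.6] slide before rot [   9.1 -124.9  258.2] after [ 11.6  34.1 284.7] dist 287.0
```

Call:
carry_out:
  plan:
    - {"slide": [0, 0, 0], "rot": [6, 0, 0], "claw": 1}
    - {"slide": [0, 0, 0], "rot": [8, 0, 0], "claw": 1}
    - {"slide": [0, 0, 0], "rot": [8, 0, 0], "claw": 1}
    - {"slide": [0, 0, 0.01], "rot": [7, 0, 0], "claw": 1}
    - {"slide": [0, 0.004, 0.03], "rot": [3, 0, 0], "claw": 1}
    - {"slide": [0, 0.005, 0.04], "rot": [0, 0, 0], "claw": 1}
    - {"slide": [0, 0.005, 0.04], "rot": [0, 0, 0], "claw": 1}
    - {"slide": [0, 0.005, 0.04], "rot": [0, 0, 0], "claw": 1}
    - {"slide": [0, 0.005, 0.04], "rot": [0, 0, 0], "claw": 1}
    - {"slide": [0, 0.005, 0.03], "rot": [0, 0, 0], "claw": 1}
    - {"slide": [0, 0.002, 0.02], "rot": [0, 0, 0], "claw": 1}
    - {"slide": [0, 0, 0], "rot": [0, 0, 0], "claw": 1}
    - {"slide": [0, 0, 0], "rot": [0, 0, 0], "claw": 1}

```text
clock: 20.4
eef_pos: [533.9, 47.8, 227.2]
orientation: [[0.004, -0.995, -0.099], [-0.013, -0.099, 0.995], [-1.0, -0.003, -0.013]]
wrist_force: [-0.8, -0.1, 1.2]
width: 0.996
```

```bash
python3 - <<'E'
from h import *
np.set_printoptions(precision=2,suppress=True)
R,z=lidtool(97.8,40)
go(np.array([526,171.7,85])+130*z,tilt=R)
print(monitor.read_state()['joint_positions'])
E
```

```text
t 20.4 p [533.9  47.8 227.2] x [ 0.   -0.01 -1.  ] z [-0.1   0.99 -0.01] w 0.996 F [-0.8 -0.1  1.2]
rot [ -1.98 -40.74   0.88] slide before rot [42.1 -7.4 41.1] after [58.5 -9.   3.5] dist 59.0
[-0.06  0.47 -0.13  1.84  0.1   0.83  1.43]
```

Tilt in place, stepwise.

Call:
carry_out:
  plan:
    - {"slide": [0, 0, 0], "rot": [-0.5, -6, 0.2], "claw": 1}
    - {"slide": [0, 0, 0], "rot": [-0.5, -8, 0.2], "claw": 1}
    - {"slide": [0, 0, 0], "rot": [-0.5, -8, 0.2], "claw": 1}
    - {"slide": [0, 0, 0], "rot": [-0.3, -7, 0.2], "claw": 1}
    - {"slide": [0, 0, 0], "rot": [0, -5, 0], "claw": 1}
    - {"slide": [0, 0, 0], "rot": [0, 0, 0], "claw": 1}
    - {"slide": [0, 0, 0], "rot": [0, 0, 0], "claw": 1}

```text
clock: 21.1
eef_pos: [536.7, 35.8, 226.4]
orientation: [[-0.066, -0.993, -0.1], [0.558, -0.12, 0.821], [-0.827, -0.002, 0.562]]
wrist_force: [0.4, 0.0, 0.6]
width: 0.998
```

```bash
python3 - <<'E'
from h import *
np.set_printoptions(precision=2,suppress=True)
R,z=lidtool(97.8,40)
go(np.array([526,171.7,85])+130*z,tilt=R)
print(monitor.read_state()['joint_positions'])
im,E=shot('wrist','w9.png')
for n in ['lid','lid_knob']: print([(d['position'],d['conf']) for d in optics.spot_in('wrist',n)])
o=np.array([526,171.7,85]); print([proj(im,E,o+h*z).round(1) for h in (4,26,40)])
v=cv2.imread('pics/w9.png');a=np.linspace(0,2*np.pi,120);Rl=np.column_stack([R[:,2],np.cross(z,R[:,2]),z])
for r,h in [(105,4),(105,0),(17,40),(17,4)]:
    P=np.array([proj(im,E,o+Rl@[r*np.cos(x),r*np.sin(x),h]) for x in a]); cv2.polylines(v,[P.astype(np.int32)],True,(0,0,255),1)
cv2.imwrite('pics/w9b.png',v)
E
```

```text
t 21.1 p [536.7  35.8 226.4] x [-0.07  0.56 -0.83] z [-0.1   0.82  0.56] w 0.998 F [0.4 0.  0.6]
rot [-0.67 -5.84  0.62] slide before rot [64.2 -6.9 20.1] after [65.8 -7.9 13.3] dist 68.0
[ 0.51  0.64 -0.45  1.77 -0.38  0.97  2.07]
[([309.5, 292.1, 6.2], 0.96), ([769.0, 255.4, 7.0], 0.89), ([521.4, 171.9, 95.4], 0.8), ([687.6, 524.7, 8.8], 0.73), ([364.4, 495.2, 9.8], 0.73)]
[([366.1, 497.4, 12.4], 0.91), ([516.0, 166.5, 91.5], 0.87), ([309.2, 289.4, 6.0], 0.75), ([768.2, 256.8, 6.7], 0.7), ([686.3, 525.2, 10.0], 0.64)]
[array([283.2, 172.7]), array([282.9, 177.8]), array([282.8, 181.4])]
```

View pics/w9b.png

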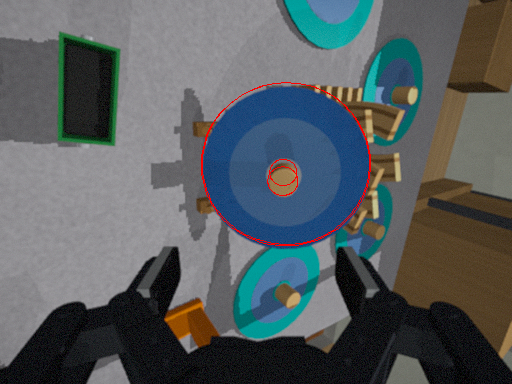

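```bash
python3 - <<'E'
from h import *
np.set_printoptions(precision=2,suppress=True)
R,z=lidtool(97.8,40)
go(np.array([527.3,171.7,85])+75*z,tilt=R)
E
```

```text
t 21.25 p [536.4  38.2 227.3] x [-0.07  0.56 -0.83] z [-0.1   0.82  0.56] w 1.004 F [-0.1  0.2 -0.5]
rot [-0.42 -5.86  0.53] slide before rot [118.1  -7.8  23.1] after [119.8  -9.1  10.8] dist 121.0
```

Call:
carry_out:
  plan:
    - {"slide": [0.01, -0.004, 0.006], "rot": [-0.4, -5.5, 0.5], "claw": 1}
    - {"slide": [0.03, -0.004, 0.005], "rot": [0, 0, 0], "claw": 1}
    - {"slide": [0.03, 0, 0], "rot": [0, 0, 0], "claw": 1}
    - {"slide": [0.02, 0, 0], "rot": [0, 0, 0], "claw": 1}
    - {"slide": [0, 0, 0], "rot": [0, 0, 0], "claw": 1}
    - {"slide": [0, 0, 0], "rot": [0, 0, 0], "claw": 1}

```text
clock: 21.85
eef_pos: [536.5, 114.2, 167.5]
orientation: [[-0.088, -0.988, -0.124], [0.627, -0.151, 0.764], [-0.774, -0.011, 0.633]]
wrist_force: [0.1, -0.4, -0.8]
width: 1.0
```

```bash
python3 - <<'E'
from h import *
np.set_printoptions(precision=2,suppress=True)
R,z=lidtool(97.8,40)
go(np.array([527.3,171.7,85])+75*z,tilt=R)
E
```

```text
t 21.85 p [536.5 114.2 167.5] x [-0.09  0.63 -0.77] z [-0.12  0.76  0.63] w 1.0 F [ 0.1 -0.4 -0.8]
rot [ 1.1  -0.72 -0.1 ] slide before rot [25.7  1.4 -8.1] after [25.6  1.3 -8.4] dist 27.0
```

Call:
carry_out:
  plan:
    - {"slide": [0.005, 0.001, -0.007], "rot": [1, -0.7, 0], "claw": 1}
    - {"slide": [0.012, 0, 0], "rot": [0, 0, 0], "claw": 1}
    - {"slide": [0, 0, 0], "rot": [0, 0, 0], "claw": 1}
    - {"slide": [0, 0, 0], "rot": [0, 0, 0], "claw": 1}

```text
clock: 22.25
eef_pos: [536.8, 118.5, 150.6]
orientation: [[-0.084, -0.991, -0.106], [0.635, -0.136, 0.761], [-0.768, -0.003, 0.64]]
wrist_force: [0.2, 0.0, 0.2]
width: 1.001
```

```bash
python3 - <<'E'
from h import *
np.set_printoptions(precision=2,suppress=True)
R,z=lidtool(97.8,40)
o=np.array([527.3,171.7,85])
go(o+9*z,tilt=R)
im,E=shot('wrist','w10.png')
v=cv2.imread('pics/w10.png');a=np.linspace(0,2*np.pi,120);Rl=np.column_stack([R[:,2],np.cross(z,R[:,2]),z])
for r,h in [(105,4),(105,0),(17,40),(17,4)]:
    P=np.array([proj(im,E,o+Rl@[r*np.cos(x),r*np.sin(x),h]) for x in a]); cv2.polylines(v,[P.astype(np.int32)],True,(0,0,255),1)
cv2.imwrite('pics/w10b.png',v)
E
```

```text
t 22.25 p [536.8 118.5 150.6] x [-0.08  0.64 -0.77] z [-0.11  0.76  0.64] w 1.001 F [0.2 0.  0.2]
rot [ 0.13 -0.18  0.14] slide before rot [76.   2.4 -0.5] after [76.   2.2 -0.8] dist 76.0
```

View pics/w10b.png

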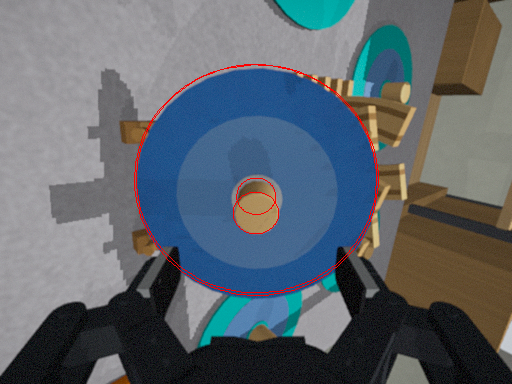

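Call:
carry_out:
  plan:
    - {"slide": [0.015, 0.001, 0], "rot": [0, 0, 0], "claw": 1}
    - {"slide": [0.02, 0.001, 0], "rot": [0, 0, 0], "claw": 1}
    - {"slide": [0.015, 0, 0], "rot": [0, 0, 0], "claw": 1}
    - {"slide": [0.008, 0, 0], "rot": [0, 0, 0], "claw": 1}
    - {"slide": [0, 0, 0], "rot": [0, 0, 0], "claw": 1}
    - {"slide": [0, 0, 0], "rot": [0, 0, 0], "claw": 1}

```text
clock: 22.9
eef_pos: [532.4, 153.8, 106.1]
orientation: [[-0.079, -0.991, -0.106], [0.634, -0.132, 0.762], [-0.769, -0.007, 0.639]]
wrist_force: [-0.6, -0.7, -0.2]
width: 1.002
```

```bash
python3 - <<'E'
from h import *
np.set_printoptions(precision=2,suppress=True)
R,z=lidtool(97.8,40)
o=np.array([527.3,171.7,85])
go(o+10*z,tilt=R)
E
```

```text
t 22.9 p [532.4 153.8 106.1] x [-0.08  0.63 -0.77] z [-0.11  0.76  0.64] w 1.002 F [-0.6 -0.7 -0.2]
rot [ 0.09 -0.3   0.47] slide before rot [18.   2.8  0.6] after [18.   2.7  0.5] dist 18.0
```

Call:
carry_out:
  plan:
    - {"slide": [0.01, 0.002, 0.001], "rot": [0, -0.3, 0.4], "claw": 1}
    - {"slide": [0.007, 0, 0], "rot": [0, 0, 0], "claw": 1}
    - {"slide": [0, 0, 0], "rot": [0, 0, 0], "claw": 1}

```text
clock: 23.2
eef_pos: [530.1, 164.7, 93.6]
orientation: [[-0.084, -0.991, -0.105], [0.637, -0.134, 0.759], [-0.767, -0.004, 0.642]]
wrist_force: [-0.9, -0.5, -0.4]
width: 0.998
```

```bash
python3 - <<'E'
from h import *
np.set_printoptions(precision=2,suppress=True)
R,z=lidtool(97.8,40)
o=np.array([527.3,171.7,85])
go(o+10*z,tilt=R)
E
```

```text
t 23.2 p [530.1 164.7  93.6] x [-0.08  0.64 -0.77] z [-0.1   0.76  0.64] w 0.998 F [-0.9 -0.5 -0.4]
rot [ 0.08 -0.05  0.21] slide before rot [1.3 1.8 0.1] after [1.3 1.8 0.1] dist 2.0
```

Call:
carry_out:
  plan:
    - {"slide": [0, 0.001, 0], "rot": [0, 0, 0], "claw": -1}
    - {"slide": [0, 0, 0], "rot": [0, 0, 0], "claw": -1}
    - {"slide": [0, 0, 0], "rot": [0, 0, 0], "claw": -1}
    - {"slide": [0, 0, 0], "rot": [0, 0, 0], "claw": -1}
    - {"slide": [0, 0, 0], "rot": [0, 0, 0], "claw": -1}
    - {"slide": [0, 0, 0], "rot": [0, 0, 0], "claw": -1}
    - {"slide": [0, 0, 0], "rot": [0, 0, 0], "claw": -1}
  force: 80

```text
clock: 23.9
eef_pos: [529.2, 164.1, 94.0]
orientation: [[-0.083, -0.991, -0.105], [0.637, -0.134, 0.759], [-0.767, -0.004, 0.642]]
wrist_force: [0.4, 0.7, -1.4]
width: 0.371
```

```bash
python3 - <<'E'
from h import *
np.set_printoptions(precision=2,suppress=True)
R,z=lidtool(97.8,40)
o=np.array([527.3,171.7,85])
go(o+110*z,tilt=R)
s=monitor.read_state(); Rt=np.array(s['orientation']); print('lid org in tool', Rt.T@(o-s['eef_pos']))
E
```

```text
t 23.9 p [529.2 164.1  94. ] x [-0.08  0.64 -0.77] z [-0.1   0.76  0.64] w 0.371 F [ 0.4  0.7 -1.4]
rot [ 0.08 -0.07  0.24] slide before rot [-98.1   0.4   0.1] after [-98.1   0.8   0.2] dist 98.0
lid org in tool [11.91  0.88  0.23]
```

Call:
carry_out:
  plan:
    - {"slide": [-0.01, 0, 0], "rot": [0, 0, 0], "claw": -1}
    - {"slide": [-0.02, 0, 0], "rot": [0, 0, 0], "claw": -1}
    - {"slide": [-0.025, 0, 0], "rot": [0, 0, 0], "claw": -1}
    - {"slide": [-0.025, 0, 0], "rot": [0, 0, 0], "claw": -1}
    - {"slide": [-0.01, 0, 0], "rot": [0, 0, 0], "claw": -1}
    - {"slide": [0, 0, 0], "rot": [0, 0, 0], "claw": -1}
    - {"slide": [0, 0, 0], "rot": [0, 0, 0], "claw": -1}

```text
clock: 24.6
eef_pos: [536.7, 101.9, 165.4]
orientation: [[-0.083, -0.991, -0.105], [0.634, -0.133, 0.762], [-0.769, -0.003, 0.639]]
wrist_force: [-1.0, -0.8, -2.8]
width: 0.376
```

```bash
python3 - <<'E'
from h import *
np.set_printoptions(precision=2,suppress=True)
R,z=lidtool(73,18)
t=np.array([549,-237,0])
go(t+[15,50,200],tilt=R)
print(monitor.read_state()['joint_positions'])
im,E=shot('side','s11.png')
im,E=shot('wrist','w11.png')
E
```

```text
t 24.6 p [536.7 101.9 165.4] x [-0.08  0.63 -0.77] z [-0.1   0.76  0.64] w 0.376 F [-1.  -0.8 -2.8]
rot [ 21.81  21.44 -11.82] slide before rot [-212.    11.4 -200.8] after [-115.9 -110.6 -244.5] dist 292.0
[ 0.48  0.77 -0.51  1.83 -0.46  0.81  2.13]
```

View pics/s11.png

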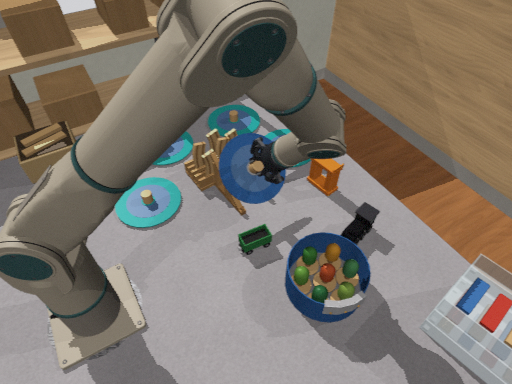

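View pics/w11.png

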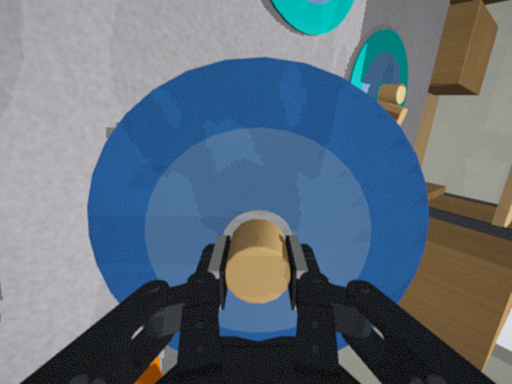

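```bash
python3 - <<'E'
from h import *
im,E=shot('wrist','w11b.png')
H=np.array(im['hand_eye'])
v=cv2.imread('pics/w11b.png');a=np.linspace(0,2*np.pi,120)
for off,col in [((11.9,.9,.2),(0,0,255))]:
  for r,h in [(105,4),(105,0),(95,-5)][:2]:
    P=np.array([proj(im,H,np.array(off)+[-h,r*np.cos(x),r*np.sin(x)]) for x in a]); cv2.polylines(v,[P.astype(np.int32)],True,col,1)
cv2.imwrite('pics/w11c.png',v)
E
```

```text
(no output)
```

View pics/w11c.png

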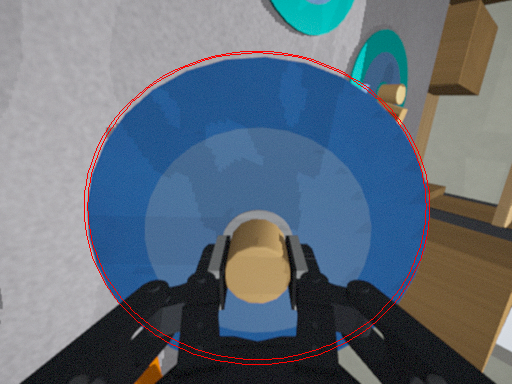

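Call:
carry_out:
  plan:
    - {"slide": [-0.015, 0, 0.012], "rot": [0, 0, 0], "claw": -1}
    - {"slide": [-0.024, 0, 0.02], "rot": [0, 0, 0], "claw": -1}
    - {"slide": [-0.012, 0, 0.01], "rot": [3, 3, -1.7], "claw": -1}
    - {"slide": [0, 0, 0], "rot": [5, 5, -2.7], "claw": -1}
    - {"slide": [0, 0, 0], "rot": [5, 5, -2.7], "claw": -1}
    - {"slide": [0, 0, 0], "rot": [5, 5, -2.7], "claw": -1}
    - {"slide": [0, 0, 0], "rot": [4, 4, -2], "claw": -1}
    - {"slide": [0, 0, 0], "rot": [0, 0, 0], "claw": -1}
    - {"slide": [0, 0, 0], "rot": [0, 0, 0], "claw": -1}

```text
clock: 25.65
eef_pos: [529.5, 109.4, 226.9]
orientation: [[0.072, -0.954, 0.29], [0.284, 0.298, 0.911], [-0.956, 0.017, 0.293]]
wrist_force: [-0.0, -0.2, -1.4]
width: 0.378
```

```bash
cat >> h.py <<'E'
OFF=np.array([13.,0,0]); TIN=np.array([549,-237,0.]); KY=73.5
def lidgo(d,zb,th,lat=0.):
    R,z=lidtool(KY,th); k=-np.array([np.cos(np.radians(KY)),np.sin(np.radians(KY)),0]); l=np.array([-k[1],k[0],0])
    o=TIN+d*k+lat*l+np.array([0,0,zb+105*np.sin(np.radians(th))])
    s=monitor.read_state();Rc=np.array(s['orientation']); oc=np.array(s['eef_pos'])+Rc@OFF; zc=-Rc[:,0]
    thc=np.degrees(np.arccos(zc[2])); dd=(oc-TIN); low=oc[2]-105*np.sin(np.radians(thc))
    print('now d %.1f lat %.1f zb %.1f th %.1f lean az %.1f'%(dd@k,dd@l,low,thc,np.degrees(np.arctan2(zc[1],zc[0]))))
    go(o-R@OFF,tilt=R)
    from scipy.spatial.transform import Rotation as Ro
    print('lid-pivot slide (current axes)',(Rc.T@(o-oc)).round(1))
E
python3 - <<'E'
from h import *
np.set_printoptions(precision=2,suppress=True)
lidgo(-60,150,15)
print(monitor.read_state()['joint_positions'])
E
```

```text
now d -330.4 lat -117.2 zb 183.7 th 17.0 lean az -104.2
t 25.65 p [529.5 109.4 226.9] x [ 0.07  0.28 -0.96] z [0.29 0.91 0.29] w 0.378 F [-0.  -0.2 -1.4]
rot [-1.1   2.02 -0.7 ] slide before rot [ -44.9 -121.7 -266.7] after [ -34.  -117.1 -270.4] dist 297.0
lid-pivot slide (current axes) [ -44.9 -121.9 -267.2]
[ 0.06  0.45 -0.19  1.94 -0.32  0.68  1.4 ]
```

Call:
carry_out:
  plan:
    - {"slide": [-0.003, -0.008, -0.018], "rot": [-1, 2, -0.7], "claw": -1}
    - {"slide": [-0.005, -0.015, -0.033], "rot": [0, 0, 0], "claw": -1}
    - {"slide": [-0.005, -0.015, -0.033], "rot": [0, 0, 0], "claw": -1}
    - {"slide": [-0.005, -0.015, -0.033], "rot": [0, 0, 0], "claw": -1}
    - {"slide": [-0.005, -0.015, -0.033], "rot": [0, 0, 0], "claw": -1}
    - {"slide": [-0.005, -0.015, -0.033], "rot": [0, 0, 0], "claw": -1}
    - {"slide": [-0.004, -0.012, -0.025], "rot": [0, 0, 0], "claw": -1}
    - {"slide": [-0.002, -0.006, -0.012], "rot": [0, 0, 0], "claw": -1}
    - {"slide": [0, 0, 0], "rot": [0, 0, 0], "claw": -1}
    - {"slide": [0, 0, 0], "rot": [0, 0, 0], "claw": -1}

```text
clock: 26.65
eef_pos: [560.2, -146.5, 188.8]
orientation: [[0.061, -0.959, 0.277], [0.27, 0.283, 0.92], [-0.961, 0.019, 0.276]]
wrist_force: [-0.1, 0.9, -1.6]
width: 0.374
```

```bash
python3 - <<'E'
from h import *
np.set_printoptions(precision=2,suppress=True)
lidgo(-30,130,14)
E
```

```text
now d -93.5 lat -15.2 zb 147.3 th 16.0 lean az -102.7
t 26.65 p [ 560.2 -146.5  188.8] x [ 0.06  0.27 -0.96] z [0.28 0.92 0.28] w 0.374 F [-0.1  0.9 -1.6]
rot [-0.22  2.01 -1.04] slide before rot [  2.3 -15.3 -66.3] after [  4.9 -15.  -66.3] dist 68.0
lid-pivot slide (current axes) [  2.3 -15.5 -66.8]
```

Call:
carry_out:
  plan:
    - {"slide": [0, -0.004, -0.015], "rot": [-0.2, 2, -1], "claw": -1}
    - {"slide": [0, -0.006, -0.024], "rot": [0, 0, 0], "claw": -1}
    - {"slide": [0, -0.004, -0.016], "rot": [0, 0, 0], "claw": -1}
    - {"slide": [0, 0, 0], "rot": [0, 0, 0], "claw": -1}
    - {"slide": [0, 0, 0], "rot": [0, 0, 0], "claw": -1}
    - {"slide": [0, 0, 0], "rot": [0, 0, 0], "claw": -1}

```text
clock: 27.25
eef_pos: [558.9, -194.8, 175.2]
orientation: [[0.066, -0.962, 0.263], [0.233, 0.271, 0.934], [-0.97, -0.0, 0.242]]
wrist_force: [-0.3, -0.8, -1.6]
width: 0.373
```

```bash
python3 - <<'E'
from h import *
np.set_printoptions(precision=2,suppress=True)
lidgo(-25,120,14)
im,E=shot('side','s12.png'); im,E=shot('top','t12.png')
im,E=shot('wrist','w12.png')
a=cv2.imread('pics/s12.png')[170:330,220:400]; cv2.imwrite('pics/s12z.png',cv2.resize(a,None,fx=3.7,fy=3.7,interpolation=cv2.INTER_CUBIC))
E
```

```text
now d -46.4 lat -2.6 zb 137.1 th 14.0 lean az -105.8
t 27.25 p [ 558.9 -194.8  175.2] x [ 0.07  0.23 -0.97] z [0.26 0.93 0.24] w 0.373 F [-0.3 -0.8 -1.6]
rot [ 0.74  0.03 -0.16] slide before rot [ 11.4  -2.2 -24.9] after [ 11.5  -2.5 -24.9] dist 28.0
lid-pivot slide (current axes) [ 11.4  -2.3 -25. ]
```

View pics/s12z.png

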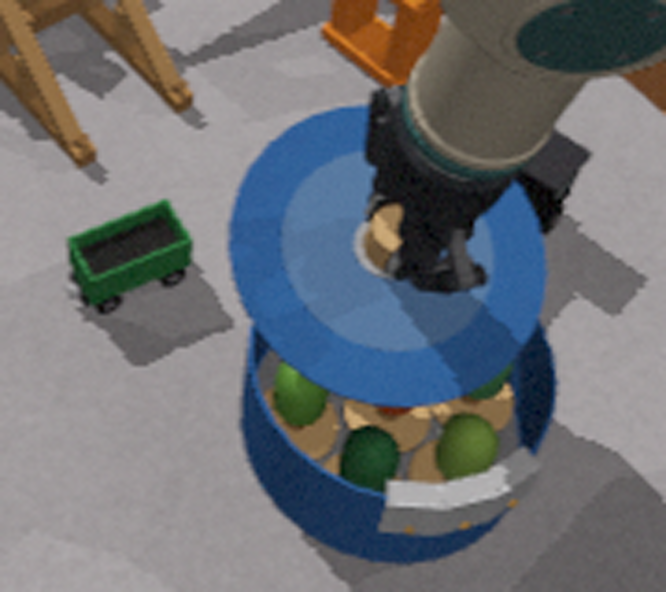

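View pics/w12.png

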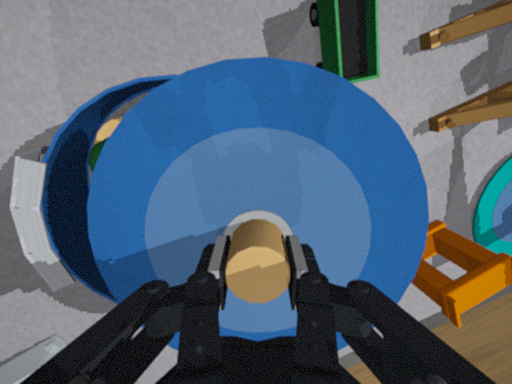

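```bash
cat >> h.py <<'E'
def overlay(cam,fn,box,sc,off=None):
    off=OFF if off is None else np.array(off,float)
    s=monitor.read_state();im,E=shot(cam,fn); v=cv2.imread('pics/'+fn); x0,y0,x1,y1=box
    v=cv2.resize(v[y0:y1,x0:x1],None,fx=sc,fy=sc,interpolation=cv2.INTER_CUBIC)
    R=np.array(s['orientation']);p=np.array(s['eef_pos']);a=np.linspace(0,2*np.pi,181)
    def dr(P,col): 
        Q=np.array([(proj(im,E,q)+.5-[x0,y0])*sc for q in P]); cv2.polylines(v,[Q.astype(np.int32)],False,col,1)
    for r,h in [(105,4),(105,0)]: dr([p+R@(off+[-h,r*np.cos(x),r*np.sin(x)]) for x in a],(0,0,255))
    dr([TIN+[103.5*np.cos(x),103.5*np.sin(x),98] for x in a],(0,255,255))
    b=np.radians(KY+180)+np.linspace(-.5,.5,20)
    for r,z in [(95.5,110.5),(109,110.5)]: dr([TIN+[r*np.cos(x),r*np.sin(x),z] for x in b],(255,0,255))
    cv2.imwrite('pics/o_'+fn,v)
E
python3 - <<'E'
from h import *
overlay('side','s13.png',(220,170,400,330),3.7)
overlay('top','t13.png',(300,110,410,230),5)
E
```

```text
(no output)
```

View pics/o_s13.png

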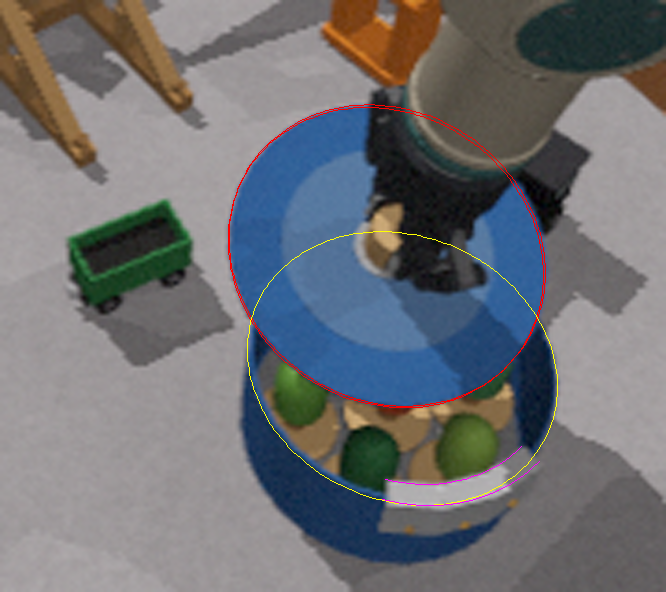

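View pics/o_t13.png

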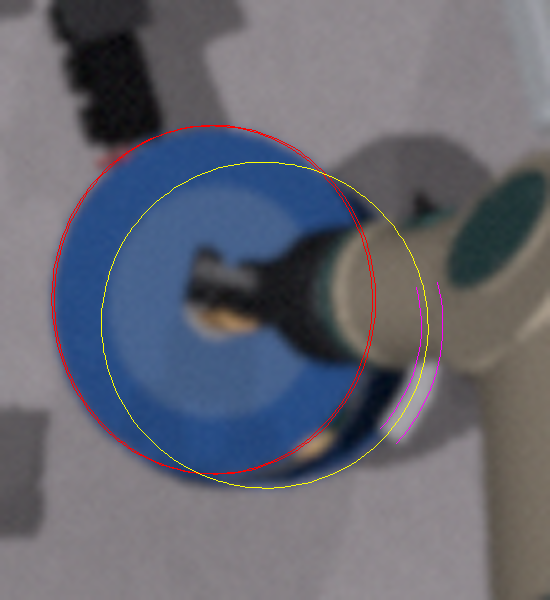

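Call:
carry_out:
  plan:
    - {"slide": [0.006, -0.001, -0.012], "rot": [0.7, 0, 0], "claw": -1}
    - {"slide": [0.006, -0.001, -0.012], "rot": [0, 0, 0], "claw": -1}
    - {"slide": [0, 0, 0], "rot": [0, 0, 0], "claw": -1}
    - {"slide": [0, 0, 0], "rot": [0, 0, 0], "claw": -1}

```text
clock: 27.9
eef_pos: [554.4, -217.9, 155.6]
orientation: [[0.066, -0.959, 0.277], [0.232, 0.285, 0.93], [-0.97, 0.003, 0.242]]
wrist_force: [0.2, -0.6, -1.4]
width: 0.368
```

```bash
python3 - <<'E'
from h import *
np.set_printoptions(precision=2,suppress=True)
lidgo(-20,105,13)
E
```

```text
now d -23.0 lat -0.3 zb 117.7 th 14.0 lean az -105.8
t 27.9 p [ 554.4 -217.9  155.6] x [ 0.07  0.23 -0.97] z [0.28 0.93 0.24] w 0.368 F [ 0.2 -0.6 -1.4]
rot [-0.1   0.98 -0.16] slide before rot [13.2 -0.3 -6.2] after [13.4 -0.2 -5.9] dist 15.0
lid-pivot slide (current axes) [13.2 -0.3 -6.4]
```

Call:
carry_out:
  plan:
    - {"slide": [0.006, 0, -0.002], "rot": [0, 0.9, -0.1], "claw": -1}
    - {"slide": [0.005, 0, -0.001], "rot": [0, 0, 0], "claw": -1}
    - {"slide": [0, 0, 0], "rot": [0, 0, 0], "claw": -1}
    - {"slide": [0, 0, 0], "rot": [0, 0, 0], "claw": -1}

```text
clock: 28.3
eef_pos: [554.3, -217.6, 143.0]
orientation: [[0.063, -0.959, 0.278], [0.217, 0.285, 0.934], [-0.974, 0.002, 0.226]]
wrist_force: [-0.3, -0.2, -1.0]
width: 0.372
```

```bash
python3 - <<'E'
from h import *
np.set_printoptions(precision=2,suppress=True)
lidgo(-20,100,13)
E
```

```text
now d -23.0 lat -0.5 zb 106.6 th 13.0 lean az -106.1
t 28.3 p [ 554.3 -217.6  143. ] x [ 0.06  0.22 -0.97] z [0.28 0.93 0.23] w 0.372 F [-0.3 -0.2 -1. ]
rot [-0.08  0.04 -0.09] slide before rot [ 5.9 -0.5 -4.4] after [ 5.9 -0.5 -4.4] dist 7.0
lid-pivot slide (current axes) [ 5.9 -0.5 -4.4]
```

Call:
carry_out:
  plan:
    - {"slide": [0.006, -0.0005, -0.004], "rot": [0, 0, 0], "claw": -1}
    - {"slide": [0, 0, 0], "rot": [0, 0, 0], "claw": -1}
    - {"slide": [0, 0, 0], "rot": [0, 0, 0], "claw": -1}

```text
clock: 28.6
eef_pos: [554.3, -220.1, 135.9]
orientation: [[0.063, -0.959, 0.277], [0.217, 0.284, 0.934], [-0.974, 0.001, 0.226]]
wrist_force: [0.1, 0.9, -0.6]
width: 0.373
```

```bash
python3 - <<'E'
from h import *
np.set_printoptions(precision=2,suppress=True)
lidgo(-8,100,13)
overlay('side','s14.png',(240,200,390,330),4.4)
E
```

```text
now d -20.6 lat 0.3 zb 99.6 th 13.0 lean az -106.2
t 28.6 p [ 554.3 -220.1  135.9] x [ 0.06  0.22 -0.97] z [0.28 0.93 0.23] w 0.373 F [ 0.1  0.9 -0.6]
rot [-0.04  0.04 -0.06] slide before rot [ -3.2   0.3 -12.2] after [ -3.2   0.3 -12.2] dist 13.0
lid-pivot slide (current axes) [ -3.2   0.3 -12.2]
```

View pics/o_s14.png

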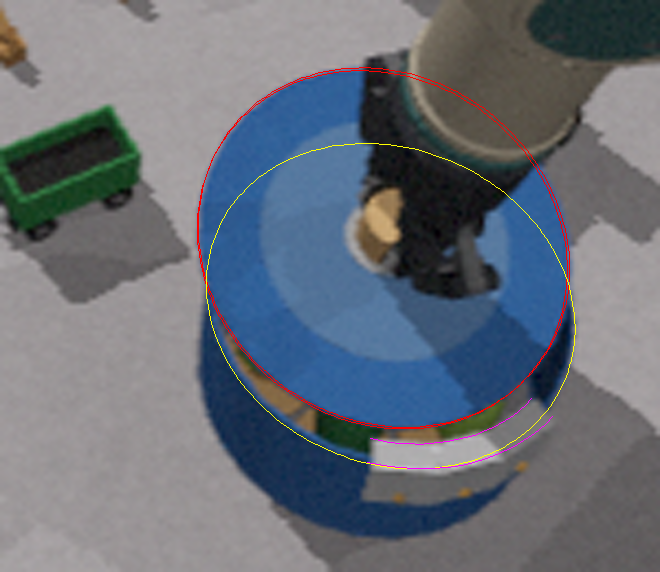

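Call:
carry_out:
  plan:
    - {"slide": [-0.0015, 0, -0.006], "rot": [0, 0, 0], "claw": -1}
    - {"slide": [-0.0015, 0, -0.006], "rot": [0, 0, 0], "claw": -1}
    - {"slide": [0, 0, 0], "rot": [0, 0, 0], "claw": -1}
    - {"slide": [0, 0, 0], "rot": [0, 0, 0], "claw": -1}

```text
clock: 29.05
eef_pos: [550.3, -233.5, 136.2]
orientation: [[0.063, -0.959, 0.278], [0.216, 0.285, 0.934], [-0.974, 0.001, 0.225]]
wrist_force: [0.1, 0.4, -2.3]
width: 0.372
```

```bash
python3 - <<'E'
from h import *
np.set_printoptions(precision=2,suppress=True)
lidgo(1.5,100,13)
E
```

```text
now d -6.6 lat 0.2 zb 99.9 th 13.0 lean az -106.2
t 29.05 p [ 550.3 -233.5  136.2] x [ 0.06  0.22 -0.97] z [0.28 0.93 0.23] w 0.372 F [ 0.1  0.4 -2.3]
rot [-0.08  0.03 -0.06] slide before rot [-1.9  0.2 -7.9] after [-1.9  0.2 -7.9] dist 8.0
lid-pivot slide (current axes) [-1.9  0.2 -7.9]
```

Call:
carry_out:
  plan:
    - {"slide": [-0.001, 0, -0.004], "rot": [0, 0, 0], "claw": -1}
    - {"slide": [-0.001, 0, -0.003], "rot": [0, 0, 0], "claw": -1}
    - {"slide": [0, 0, 0], "rot": [0, 0, 0], "claw": -1}
    - {"slide": [0, 0, 0], "rot": [0, 0, 0], "claw": -1}

```text
clock: 29.45
eef_pos: [547.6, -238.6, 135.7]
orientation: [[0.061, -0.959, 0.277], [0.22, 0.283, 0.933], [-0.974, 0.004, 0.228]]
wrist_force: [1.1, 0.6, -3.7]
width: 0.372
```

```bash
python3 - <<'E'
from h import *
np.set_printoptions(precision=2,suppress=True)
lidgo(1.5,99,7)
overlay('side','s15.png',(240,200,390,330),4.4)
E
```

```text
now d -1.1 lat -1.0 zb 99.1 th 13.2 lean az -105.4
t 29.45 p [ 547.6 -238.6  135.7] x [ 0.06  0.22 -0.97] z [0.28 0.93 0.23] w 0.372 F [ 1.1  0.6 -3.7]
rot [ 0.01  6.21 -0.24] slide before rot [10.5 -1.  -3.7] after [10.8 -0.9 -2.5] dist 11.0
lid-pivot slide (current axes) [10.4 -1.  -5.1]
```

View pics/o_s15.png

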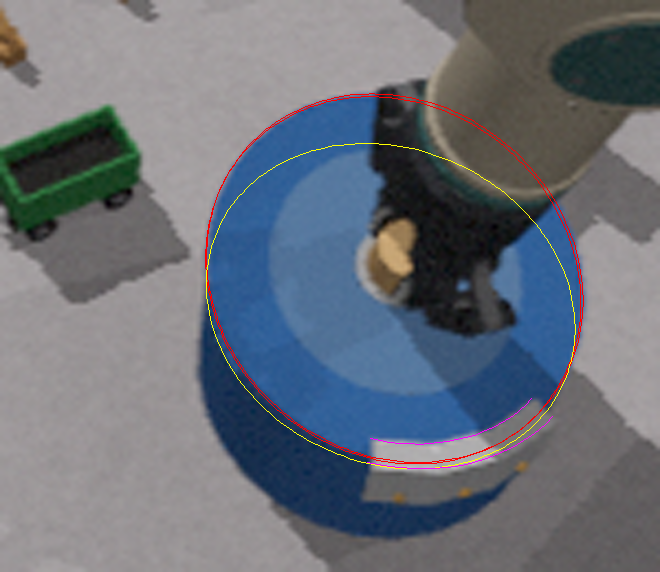

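Call:
carry_out:
  plan:
    - {"slide": [0.0035, 0, -0.001], "rot": [0, 2, 0], "claw": -1}
    - {"slide": [0.0035, 0, -0.001], "rot": [0, 2, 0], "claw": -1}
    - {"slide": [0.002, 0, 0], "rot": [0, 1, 0], "claw": -1}
    - {"slide": [0, 0, 0], "rot": [0, 0, 0], "claw": -1}

```text
clock: 29.9
eef_pos: [547.8, -240.2, 127.0]
orientation: [[0.037, -0.959, 0.282], [0.133, 0.285, 0.949], [-0.99, 0.002, 0.139]]
wrist_force: [-0.3, 1.2, -2.0]
width: 0.372
```

```bash
python3 - <<'E'
from h import *
np.set_printoptions(precision=2,suppress=True)
lidgo(0.5,98.5,3)
print(np.array(monitor.read_state()['ft_torque']))
E
```

```text
now d 1.6 lat -0.3 zb 99.6 th 8.0 lean az -105.6
t 29.9 p [ 547.8 -240.2  127. ] x [ 0.04  0.13 -0.99] z [0.28 0.95 0.14] w 0.372 F [-0.3  1.2 -2. ]
rot [-0.06  4.96 -0.13] slide before rot [10.2 -0.3  0.8] after [10.1 -0.2  1.7] dist 10.0
lid-pivot slide (current axes) [10.2 -0.3 -0.3]
[-0.03  0.06  0.05]
```

Call:
carry_out:
  plan:
    - {"slide": [0.0035, 0, 0], "rot": [0, 2, 0], "claw": -1}
    - {"slide": [0.0035, 0, 0], "rot": [0, 2, 0], "claw": -1}
    - {"slide": [0.001, 0, 0], "rot": [0, 0.5, 0], "claw": -1}
    - {"slide": [0, 0, 0], "rot": [0, 0, 0], "claw": -1}

```text
clock: 30.3
eef_pos: [548.9, -239.9, 120.0]
orientation: [[0.017, -0.958, 0.286], [0.058, 0.286, 0.956], [-0.998, 0.0, 0.06]]
wrist_force: [-0.5, -0.7, -1.7]
width: 0.376
```

```bash
python3 - <<'E'
from h import *
np.set_printoptions(precision=2,suppress=True)
lidgo(0.5,98,0)
print(np.array(monitor.read_state()['ft_torque']))
overlay('side','s16.png',(240,200,390,330),4.4)
E
```

```text
now d 2.0 lat 0.8 zb 100.7 th 3.4 lean az -106.4
t 30.3 p [ 548.9 -239.9  120. ] x [ 0.02  0.06 -1.  ] z [0.29 0.96 0.06] w 0.376 F [-0.5 -0.7 -1.7]
rot [-0.14  3.44 -0.01] slide before rot [9.1 0.8 1.8] after [9.  0.8 2.3] dist 9.0
lid-pivot slide (current axes) [9.1 0.8 1. ]
[-0.07  0.07 -0.03]
```

View pics/o_s16.png

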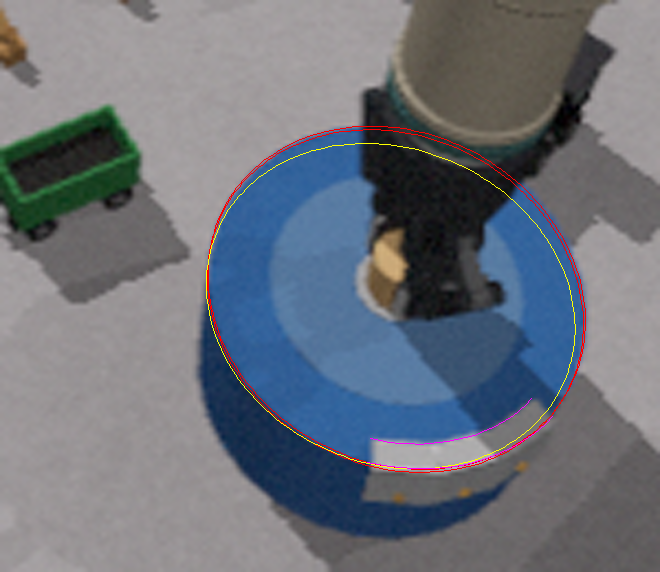

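Call:
carry_out:
  plan:
    - {"slide": [0.004, 0.0003, 0.001], "rot": [0, 2, 0], "claw": -1}
    - {"slide": [0.002, 0.0003, 0], "rot": [0, 1, 0], "claw": -1}
    - {"slide": [0, 0, 0], "rot": [0, 0, 0], "claw": -1}

```text
clock: 30.65
eef_pos: [549.1, -239.6, 114.7]
orientation: [[0.004, -0.957, 0.289], [0.008, 0.289, 0.957], [-1.0, -0.001, 0.009]]
wrist_force: [0.6, 0.6, -2.3]
width: 0.369
```

```bash
python3 - <<'E'
from h import *
np.set_printoptions(precision=2,suppress=True)
lidgo(0.5,98,0)
print(np.array(monitor.read_state()['ft_torque']))
E
```

```text
now d 2.4 lat 0.9 zb 100.8 th 0.5 lean az -115.4
t 30.65 p [ 549.1 -239.6  114.7] x [ 0.    0.01 -1.  ] z [0.29 0.96 0.01] w 0.369 F [ 0.6  0.6 -2.3]
rot [-0.32  0.5   0.08] slide before rot [3.7 0.9 1.9] after [3.7 0.8 2. ] dist 4.0
lid-pivot slide (current axes) [3.7 0.9 1.8]
[ 0.34 -0.09 -0.06]
```

Call:
carry_out:
  plan:
    - {"slide": [0, 0.0005, 0.0015], "rot": [0, 0.5, 0], "claw": -1}
    - {"slide": [0.002, 0, 0], "rot": [0, 0, 0], "claw": -1}
    - {"slide": [0.0015, 0, 0], "rot": [0, 0, 0], "claw": -1}
    - {"slide": [0, 0, 0], "rot": [0, 0, 0], "claw": -1}

```text
clock: 31.05
eef_pos: [549.2, -239.5, 112.0]
orientation: [[0.003, -0.957, 0.291], [-0.001, 0.291, 0.957], [-1.0, -0.003, 0.0]]
wrist_force: [1.2, 1.8, -0.6]
width: 0.374
```

```bash
python3 - <<'E'
from h import *
np.set_printoptions(precision=2,suppress=True)
lidgo(0.5,98,0)
print(np.array(monitor.read_state()['ft_torque']))
overlay('side','s17.png',(240,200,390,330),4.4)
E
```

```text
now d 2.3 lat 1.0 zb 98.7 th 0.2 lean az 163.8
t 31.05 p [ 549.2 -239.5  112. ] x [ 0. -0. -1.] z [0.29 0.96 0.  ] w 0.374 F [ 1.2  1.8 -0.6]
rot [-0.42  0.    0.16] slide before rot [1.  1.  1.8] after [1.  0.9 1.8] dist 2.0
lid-pivot slide (current axes) [1.  1.  1.8]
[0.5  0.18 0.03]
```

View pics/o_s17.png

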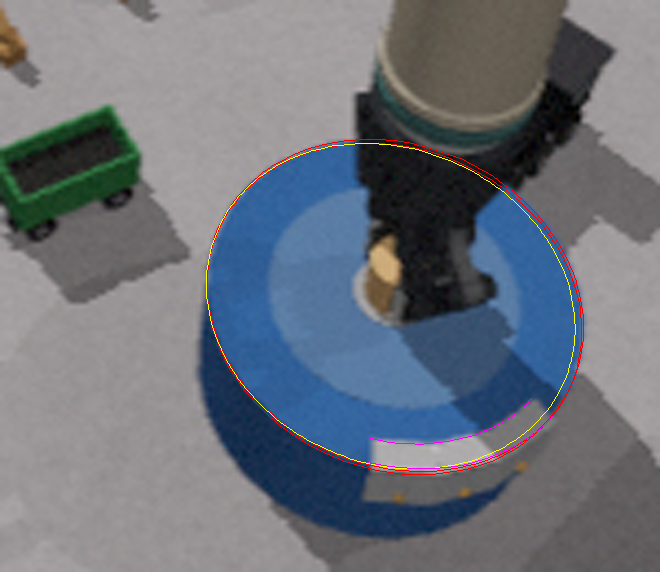

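Call:
carry_out:
  plan:
    - {"slide": [0, 0.0005, 0.0015], "rot": [0, 0, 0], "claw": -1}
    - {"slide": [0.0015, 0, 0], "rot": [0, 0, 0], "claw": -1}
    - {"slide": [0.001, 0, 0], "rot": [0, 0, 0], "claw": -1}

```text
clock: 31.4
eef_pos: [549.5, -239.5, 110.5]
orientation: [[0.004, -0.956, 0.293], [-0.002, 0.293, 0.956], [-1.0, -0.005, -0.001]]
wrist_force: [1.2, 1.9, 5.1]
width: 0.376
```

```bash
python3 - <<'E'
from h import *
np.set_printoptions(precision=2,suppress=True)
lidgo(0.5,98,0)
print(np.array(monitor.read_state()['ft_torque']))
E
```

```text
now d 2.2 lat 1.3 zb 97.0 th 0.3 lean az 149.5
t 31.4 p [ 549.5 -239.5  110.5] x [ 0. -0. -1.] z [ 0.29  0.96 -0.  ] w 0.376 F [1.2 1.9 5.1]
rot [-0.51 -0.06  0.27] slide before rot [-0.5  1.2  1.7] after [-0.5  1.2  1.7] dist 2.0
lid-pivot slide (current axes) [-0.5  1.3  1.7]
[0.37 0.61 0.02]
```

Call:
carry_out:
  plan:
    - {"slide": [0, 0, 0], "rot": [0, 0, 0], "claw": 0.3}
    - {"slide": [0, 0, 0], "rot": [0, 0, 0], "claw": 0.8}
    - {"slide": [0, 0, 0], "rot": [0, 0, 0], "claw": 1}
    - {"slide": [0, 0, 0], "rot": [0, 0, 0], "claw": 1}
    - {"slide": [0, 0, 0], "rot": [0, 0, 0], "claw": 1}
    - {"slide": [-0.01, 0, 0], "rot": [0, 0, 0], "claw": 1}
    - {"slide": [-0.03, 0, 0], "rot": [0, 0, 0], "claw": 1}
    - {"slide": [-0.04, 0, 0], "rot": [0, 0, 0], "claw": 1}
    - {"slide": [-0.04, 0, 0.02], "rot": [0, 0, 0], "claw": 1}
    - {"slide": [-0.02, -0.01, 0.04], "rot": [0, 0, 0], "claw": 1}
    - {"slide": [0, -0.01, 0.04], "rot": [0, 0, 0], "claw": 1}
    - {"slide": [0, 0, 0], "rot": [0, 0, 0], "claw": 1}
    - {"slide": [0, 0, 0], "rot": [0, 0, 0], "claw": 1}

```text
clock: 32.7
eef_pos: [598.5, -149.1, 260.4]
orientation: [[0.008, -0.955, 0.297], [-0.004, 0.297, 0.955], [-1.0, -0.008, -0.001]]
wrist_force: [-0.4, -1.6, 0.1]
width: 1.0
```

```bash
cat > chk.py <<'E'
from h import *
import sys
tag=sys.argv[1]
np.set_printoptions(precision=2,suppress=True)
lidgo(0,98,0)
a=np.linspace(0,2*np.pi,181)
for cam,box,sc in [('side',(240,200,390,330),4.4),('top',(300,120,410,230),5)]:
    im,E=shot(cam,tag+cam+'.png');v=cv2.imread('pics/'+tag+cam+'.png');x0,y0,x1,y1=box
    v=cv2.resize(v[y0:y1,x0:x1],None,fx=sc,fy=sc,interpolation=cv2.INTER_CUBIC); w=v.copy()
    for r,z,col in [(105,102,(0,0,255)),(17,138,(0,255,255))]:
        Q=np.array([(proj(im,E,TIN+[r*np.cos(x),r*np.sin(x),z])+.5-[x0,y0])*sc for x in a]); cv2.polylines(w,[Q.astype(np.int32)],True,col,1)
    cv2.imwrite('pics/%s_%s.png'%(tag,cam),w); cv2.imwrite('pics/%s_%s_raw.png'%(tag,cam),v)
shot('wrist',tag+'w.png')
E
python3 chk.py c1
```

```text
now d -98.3 lat 22.6 zb 246.5 th 0.5 lean az 153.5
t 32.7 p [ 598.5 -149.1  260.4] x [ 0.01 -0.   -1.  ] z [ 0.3   0.95 -0.  ] w 1.0 F [-0.4 -1.6  0.1]
rot [-0.8  -0.08  0.48] slide before rot [149.3  22.4 -98.5] after [149.4  22.5 -98.4] dist 180.0
lid-pivot slide (current axes) [149.3  22.5 -98.4]
```

View pics/c1_side.png

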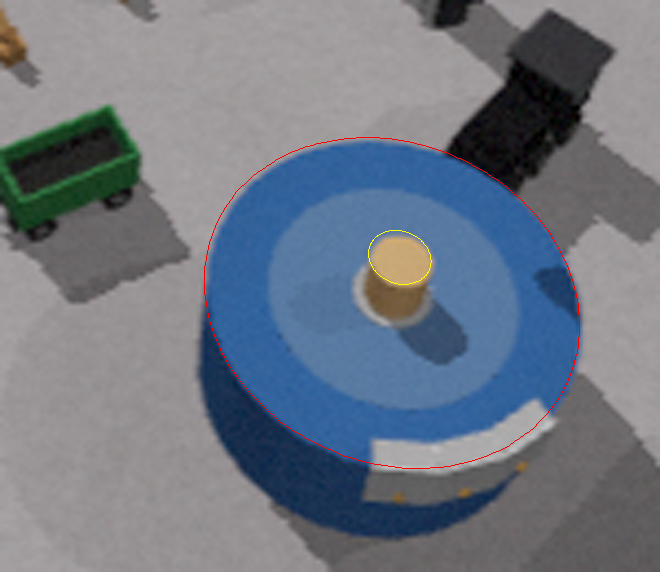

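View pics/c1_top.png

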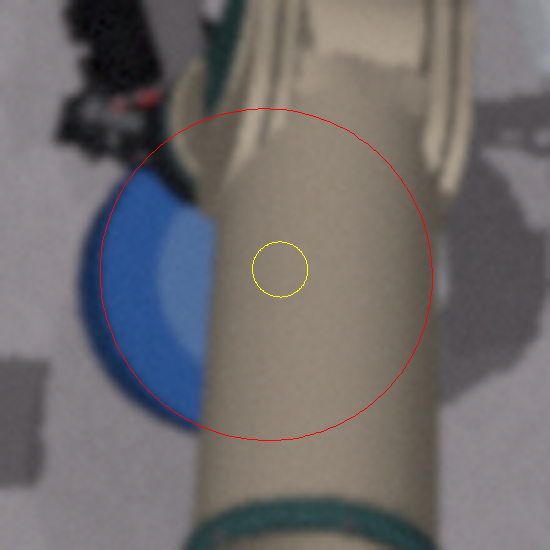

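View pics/c1w.png

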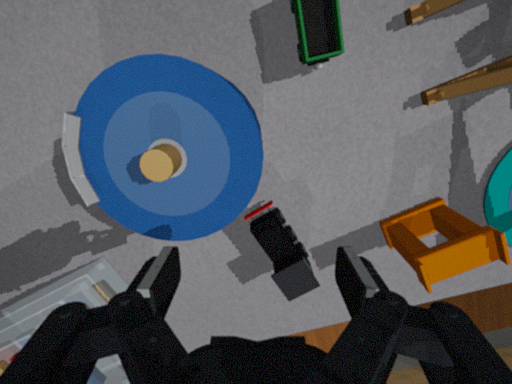

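```bash
python3 - <<'E'
from h import *
im,E=shot('wrist','c2w.png');v=cv2.imread('pics/c2w.png')
a=np.linspace(0,2*np.pi,181);k=-np.array([np.cos(np.radians(KY)),np.sin(np.radians(KY)),0])
o=TIN+1.5*k
v=cv2.resize(v[30:270,40:290],None,fx=2.4,fy=2.4,interpolation=cv2.INTER_CUBIC)
for r,z,col in [(105,102,(0,0,255)),(17,138,(0,255,255))]:
    Q=np.array([(proj(im,E,o+[r*np.cos(x),r*np.sin(x),z])+.5-[40,30])*2.4 for x in a]); cv2.polylines(v,[Q.astype(np.int32)],True,col,1)
cv2.imwrite('pics/c2o.png',v)
E
```

```text
(no output)
```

View pics/c2o.png

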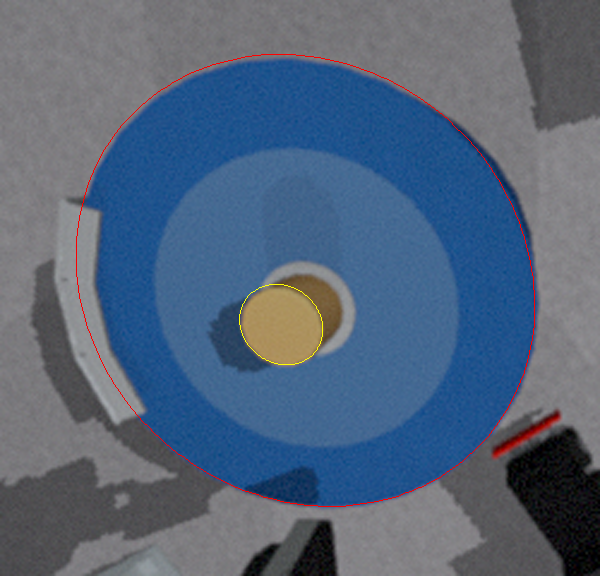

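View pics/c1side.png

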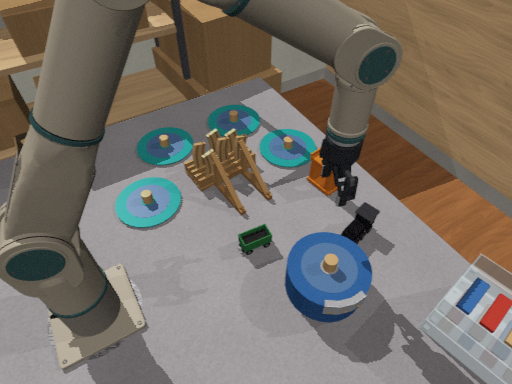

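```bash
python3 -c "
from h import *
print(monitor.read_state()['clock'],monitor.read_state()['wrist_force']); print(sign_off())"
```

```text
32.9 [-0.33089982 -0.51688272 -0.07985728]
the job is handed in; nothing more can be done
None
```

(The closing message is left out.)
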